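# Build a bayonet filter column and hang its status plate

## Robot

A 6-joint arm with a two-finger parallel gripper is mounted at the origin on a cart in front of the work surface, level with it; the furniture and walls round the work are solid. World frame = base frame: x ahead of the robot, y to its left, z up, the work surface at z = 0. Lengths are in m, angles in degrees, forces in N, time in s.
With the tool pointing down it reaches from about 0.3 to 0.75 m from the base axis. Payload 8.5 kg.
Tool frame: the origin (TCP) lies at the very end of the fingers, on their centre line; the grasp point (between the pads) lies 19 mm behind it; z points along the fingers, y is the line along which they close (so a half turn about z gives the same grasp; the last joint's range is limited). The gripper opens to 85 mm and grips with 20 to 120 N. Pads are 22 mm wide; open, the fingers measure 114 mm over their backs; the gripper's body (76 mm by 85 mm) begins 54 mm behind the grasp point. The pads swing forward as they close: fully open they stand 13 mm farther back than shut.
Start: joints at [-87.622, 21.807, 74.336, -0, 83.858, -12.336], TCP at [0.14, -0.532, 0.209] pointing down, gripper open.
Joint ranges: [-178.18, 178.18], [-50.72, 133.34], [12.68, 142.11], [-81.47, 261.47], [9.98, 163.14], [-165.26, 165.26]. Speed limits (degrees/s): [136.94, 136.94, 180, 180, 180, 180].

## Interface

Orientations are given as a 3x3 rotation matrix whose columns are the frame's x, y, z axes.
In Python, from rig import env, imaging gives the robot as it stands. The module is installed in compiled form; this text tells all that it offers.
- The arm moves only by the tool arm_command, never from a script. Its arguments are lists of equal length, an entry for each row: "turn": the turn, a rotation vector about the tool's x, y, z in units of 5 degrees (1.0 is 5 degrees), a list of three; "xyz": the shift along the tool's x, y, z in units of 50 mm (1.0 is 50 mm), a list of three; "claw": the finger opening in mm, from 0 to 85.4. A call has 1 to 12 rows; each row shifts and turns the commanded pose from where the row before left it, along the tool's axes as they then stand; what a row does not reach is not made up. A row lasts 1/10 s, in which the tool goes at most 50 mm and 8.59 degrees, less where a joint would pass 70% of its speed; a pose out of reach is approached as far as the arm can. A call is refused whole if a number of a shift passes 1 or a number of a turn 1, either way. A call with a gripper value outside its range is refused whole. The fingers move at their own pace and stop on an object; "squeeze" is the grip in N (left out, the last holds). Time passes only in rows, so rows that do not move let the fingers close. It gives the time, the measured TCP pose, the force, the opening and the grip force at its end, in the units of the state.
- env.observe(): the state, without advancing time (a new reading comes with each control period).
- imaging.get_image(name): name is "side" or "top" or "wrist"; returns (picture, depth): 400x640x3 uint8, blue, green, red; 400x640 float32, m along the optical axis (not along the pixel's ray), 0 where there is no reading.
- imaging.camera_info(name): a dict with "camera_matrix" (3x3 intrinsics, pixels), "k1" (the pictures are not rectified: a ray, as slopes to the right and down, at radius r is drawn at 1 + k1 r^2 times it, then the intrinsics apply), "rvec" (rotation vector, rad) and "tvec" (3), from world to camera coordinates, as OpenCV has them. Camera axes: x right, y down, z forward; pixel columns grow to the right and rows downward; lengths in m; the calibration is good to about 2 mm. A picture is of the moment at which its call begins: read the wrist's pose just before it. camera_info takes no time and is no camera call; for the wrist camera it gives the pose at the moment of the call.
- env.close_job(): hands the job in; it is judged then, once.
The state is a dict: "time_s": time; "q": joint angles; "qvel": joint speeds; "joint_efforts": joint torques, N m; "position": TCP position; "tool_rot": TCP orientation; "ft_force": force on the tool from outside, world axes, zero at the start; "wrist_torque": the same for the moment, N m; "grip_width": finger opening in m; "gripper_force": force on a finger pad.
Only numpy, scipy, OpenCV 4.12 (cv2) and the standard library are available. Lean on these libraries where they do the work, as an engineer would, in place of code of your own. Each camera call takes 0.05 s, during which the arm holds its last target. There are 200 camera calls.

## Task

Build up the filter column: put every filter stage that is on the table onto the fixed base, in any order, locking each one with a clockwise quarter turn until you feel it come up against its stop, and then lock the cap on top in the same way. Only when the column is capped, take the green plate out of its rack and hang it by its keyhole on the screw of the white post, slid down so that it is locked behind the screw head. Leave the reagent bottles standing.

Things in the scene. Friction and masses are not known exactly. Their poses are not given: they have to be found in the camera images.
- filter_base: Fixed base of the filter column: dark foot 92 mm wide, 12 mm high, aluminium body 56 mm diameter up to a shoulder at z 40 mm; brass barb out to 56 mm on +x at z 24 mm; black stripes at +x and -x. Origin: centre of its underside, on the table, z up. Locked pieces stand with origins 40, 80, 120, 160 mm above it, x axes parallel to its x (either way round).
- base_shoulder (a point): Centre of the base's shoulder (z 40 mm). On it, and on each stage's shoulder, stands a neck 26 mm wide, 16 mm high with two lugs at +x and -x (12 mm wide, out to radius 21 mm, 9 to 16 mm above the shoulder). Lower a piece with its x axis square to the x below: its tabs pass between the lugs (about 30 degrees of freedom) and its underside rests on the shoulder.
- base_lug (a point): Outer end of the base's +x lug. After lowering, a clockwise quarter turn seen from above brings the tabs under the lugs until they strike a solid stop; the x axes are then parallel within 0.05 rad and the stripes line up. It cannot turn home the other way. Turning is light; play about 2 mm sideways, and 2 mm upward when locked.
- stage_a: Filter stage with blue band, aluminium, 0.16 kg; may be absent. Stages are alike, any order. Round, 56 mm diameter, underside to shoulder 40 mm, with a neck and two lugs (at +x, -x) above that to z 56 mm. z 18 to 40 is a solid cylinder to grip; the skirt below is hollow with two tabs inside, as on the cap. Black stripes at +x, -x. Origin: centre of the underside, z up.
- stage_b: Filter stage with orange band, aluminium, 0.16 kg; may be absent. Stages are alike, any order. Round, 56 mm diameter, underside to shoulder 40 mm, with a neck and two lugs (at +x, -x) above that to z 56 mm. z 18 to 40 is a solid cylinder to grip; the skirt below is hollow with two tabs inside, as on the cap. Black stripes at +x, -x. Origin: centre of the underside, z up.
- stage_c: Filter stage with yellow band, aluminium, 0.16 kg; may be absent. Stages are alike, any order. Round, 56 mm diameter, underside to shoulder 40 mm, with a neck and two lugs (at +x, -x) above that to z 56 mm. z 18 to 40 is a solid cylinder to grip; the skirt below is hollow with two tabs inside, as on the cap. Black stripes at +x, -x. Origin: centre of the underside, z up.
- cap: Cap of the column, black with a red band, 0.13 kg, always present, goes last (no lugs on top). 56 mm diameter, origin at the centre of its underside, z up; z 18 to 40 mm is a solid cylinder to grip, above it a low dome with a barb 19 mm wide up to z 62. z 0 to 18 is a hollow 12-sided skirt, bore 48 mm. White stripes at +x and -x.
- cap_tab (a point): Inner end of the cap's +x tab. Every stage and the cap has two inward tabs at the foot of its skirt, at its +x and -x: 12 mm wide, 7 mm high, reaching in to radius 17 mm.
- plate: Green status plate, 6 mm thick (x is its normal), 110 mm wide (y), 0.12 kg, faces alike. Origin: middle of its lower edge, z up; body z 0 to 80 mm, then a grip tab 44 mm wide to z 130. Keyhole: mouth 23 x 23 mm centred at z 50, above it a slot 10 mm wide up to z 71.5 mm. Starts upright in the rack.
- plate_hole (a point): Centre of the mouth of the plate's keyhole, mid thickness.
- plate_seat (a point): Where the screw's shank lies in the plate when it hangs (3.5 mm below the top of the slot, 18 mm above the mouth's centre), mid thickness.
- plate_top (a point): Middle of the upper edge of the plate's grip tab, where it is taken from above with the fingers on its two faces.
- plate_rack: Fixed grey rack, 60 x 136 x 30 mm, with a slot along its y (8 mm wide, floor 8 mm above the table) in which the plate stands 22 mm deep, lower edge down. Origin at the centre of its underside.
- tag_post: Fixed white upright panel, 14 mm thick (x), 100 mm wide (y), top at z 102 mm, on a dark foot 10 mm high. Origin under the panel's centre on the table; its front face (towards the robot) is at x -7 mm, and -x points out of it.
- screw (a point): Middle of the screw's shank, 4.5 mm in front of the panel's face and 86 mm above the table. Shank 7 mm diameter, points along -x of tag_post; 9 mm behind the head is clear, head 16 mm diameter and 5 mm thick. Hung, the plate's mid plane lies within 1.5 mm of this point, its lower edge 18 mm above the table.
- reagent_0: Small reagent bottle (blue cap, brown body), 34 mm diameter, 59 to 71 mm tall, loose bystander; origin at the centre of its underside.
- reagent_1: Small reagent bottle (white cap, white body), 34 mm diameter, 59 to 71 mm tall, loose bystander; origin at the centre of its underside.
- reagent_2: Small reagent bottle (black cap, brown body), 34 mm diameter, 59 to 71 mm tall, loose bystander; origin at the centre of its underside.
Mind the look-alikes: they are no part of the job. Of the things that look like the cap, the largest one is meant.

How it is judged:
By the outcome, as a careful person would: the job done as asked, in the order asked, and still so for the second after the job is handed in, with the robot touching nothing.
Of stage_a, stage_b, stage_c only 2 to 3 are there at a start; the rules pass over those that are not, and their reading is None.
At some moment in a run one of stage_a, stage_b, stage_c, cap may be knocked a few centimetres aside while the robot is not near it.
It also fails if it takes over 210 s, if anything falls off the work surface, if the arm or the gripper's body presses on something with over 40 N, if the wrist force passes 120 N, or if a joint passes its speed limit or range.

## Working session

There is one attempt and no reset: what is moved stays moved. The work goes in short steps, Python scripts to look and compute and a tool call to move; the robot and the scene stay as the last step left them, time stands still between calls to the robot, and variables do not carry over. Pictures are saved under pics/ and viewed, at most 16 in all, crops included, and the job is handed in when it is done.

Besides the shell and the picture viewer there is one more tool, called after ">>>" as name(argument=value, ...) on one line, values as JSON. arm_command: Moves the arm, as the interface text tells. Its arguments: {"type":"object","properties":{"turn":{"type":"array"},"xyz":{"type":"array"},"claw":{"type":"array"},"squeeze":{"type":"number"}},"required":["turn","xyz","claw"]}

```bash
mkdir -p pics; cat > h.py <<'E'
import numpy as np, cv2
from rig import env, imaging
def snap(name,fn=None):
    ci=imaging.camera_info(name); im,d=imaging.get_image(name)
    if fn: cv2.imwrite('pics/'+fn,im)
    return im,d,ci
def rays(ci,uv):
    K=np.array(ci['camera_matrix'],float);k=float(ci['k1'])
    uv=np.atleast_2d(uv).astype(float)
    p=np.c_[(uv[:,0]-K[0,2])/K[0,0],(uv[:,1]-K[1,2])/K[1,1]]
    s=p.copy()
    for _ in range(20): s=p/(1+k*(s**2).sum(1,keepdims=True))
    R=cv2.Rodrigues(np.array(ci['rvec'],float))[0];t=np.array(ci['tvec'],float).ravel()
    return -R.T@t, np.c_[s,np.ones(len(s))]@R   # origin, dirs (z-depth normalised)
def onz(ci,uv,z):
    o,d=rays(ci,uv); return o+d*((z-o[2])/d[:,2])[:,None]
def pts(ci,uv,depth):
    o,d=rays(ci,uv); uv=np.atleast_2d(uv).astype(int)
    return o+d*depth[uv[:,1],uv[:,0]][:,None]
def cloud(ci,depth):
    v,u=np.mgrid[0:400,0:640]; o,d=rays(ci,np.c_[u.ravel(),v.ravel()])
    return (o+d*depth.ravel()[:,None]).reshape(400,640,3)
E
python3 - <<'E'
from h import *
np.set_printoptions(precision=3,suppress=True)
for n in ('top','side'):
    im,d,ci=snap(n,n+'0.png'); print(n,ci['k1'],rays(ci,[[320,200]]),ci['camera_matrix'][0])
    np.savez(n+'0.npz',im=im,d=d)
print(env.observe())
E
```

```text
top -0.03160476182038791 (array([0.336, 0.028, 1.211]), array([[ 0.153,  0.014, -0.988]])) [409.099   0.    323.652]
side 0.03503800835265848 (array([-0.09 ,  1.006,  0.917]), array([[ 0.428, -0.701, -0.57 ]])) [434.448   0.    317.01 ]
{'time_s': 0.1, 'q': array([-87.622,  21.837,  74.379,  -0.   ,  83.858, -12.336]), 'qvel': array([ 0.015, -0.089, -0.114, -0.03 , -0.057, -0.001]), 'joint_efforts': array([  0.003, -44.922, -23.165,  -0.   ,   0.004,  -0.   ]), 'position': array([ 0.14 , -0.532,  0.209]), 'tool_rot': array([[ 0.967,  0.254, -0.   ],
       [ 0.254, -0.967,  0.001],
       [ 0.   , -0.001, -1.   ]]), 'ft_force': array([ 0.078, -0.036, -0.724]), 'wrist_torque': array([ 0.001, -0.004, -0.003]), 'gripper_force': 0.0, 'grip_width': 0.08527863180931824}
```

View pics/top0.png

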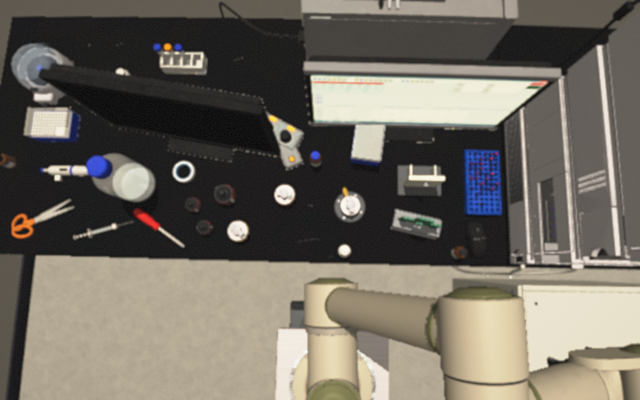

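View pics/side0.png

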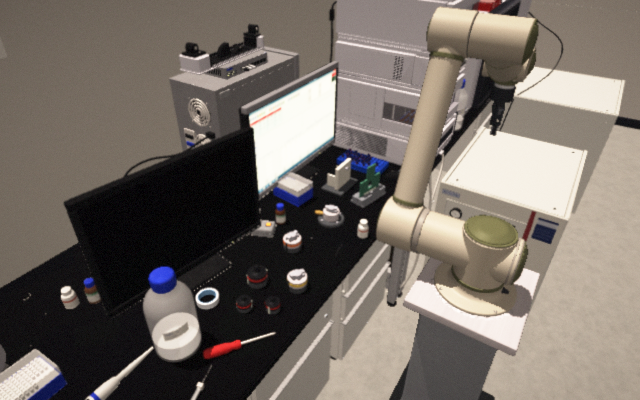

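Top view: base at about (350,205), stages at (284,194) and (237,231), cap look-alikes at (224,194), (192,204) and (204,228), of which the first is largest. The rack with the plate is at (416,222), the post at (420,180), and bottles at (344,250), (315,158) and (459,253). I'll measure from closer crops.

```bash
python3 - <<'E'
from h import *
np.set_printoptions(precision=3,suppress=True)
a=np.load('top0.npz');im,d=a['im'],a['d'];ci=imaging.camera_info('top')
c=im[140:270,180:490]; c=cv2.resize(c,None,fx=2.58,fy=2.58,interpolation=cv2.INTER_CUBIC)
b=np.load('side0.npz'); s=b['im'][150:320,220:400]; s=cv2.resize(s,None,fx=1.4,fy=1.4)
cv2.imwrite('pics/c0.png',c); print(c.shape)
P=cloud(ci,d)
H={}
for n,(u,v,r) in dict(base=(350,205,16),orange=(284,194,12),yellow=(237,231,12),cap=(224,194,11),f1=(192,204,9),f2=(204,228,9),b0=(315,158,8),b1=(344,250,8),b2=(459,253,8),rack=(416,222,28),post=(420,180,25)).items():
    q=P[v-r:v+r,u-r:u+r].reshape(-1,3); m=(q[:,2]>0.012)&(q[:,2]<.3); z=q[m]
    t=z[z[:,2]>z[:,2].max()-.025]
    print(n,len(z),'zmax',z[:,2].max(),np.percentile(z[:,2],[50,90,98]),'ctr top',(t.min(0)+t.max(0))/2,'mean',t.mean(0),'ext',t.max(0)-t.min(0))
E
```

```text
(335, 800, 3)
base 551 zmax 0.06332514741699824 [0.037 0.056 0.059] ctr top [ 0.505 -0.042  0.051] mean [ 0.503 -0.041  0.047] ext [0.053 0.052 0.025]
orange 309 zmax 0.06100796660919117 [0.042 0.056 0.058] ctr top [0.532 0.148 0.049] mean [0.531 0.149 0.046] ext [0.056 0.055 0.025]
yellow 322 zmax 0.06072292086695241 [0.041 0.056 0.059] ctr top [0.422 0.28  0.048] mean [0.422 0.279 0.045] ext [0.052 0.055 0.025]
cap 325 zmax 0.06453782161340493 [0.041 0.05  0.063] ctr top [0.53  0.328 0.052] mean [0.529 0.327 0.046] ext [0.051 0.053 0.025]
f1 162 zmax 0.04731706452501072 [0.029 0.036 0.045] ctr top [0.499 0.419 0.035] mean [0.498 0.419 0.031] ext [0.036 0.04  0.024]
f2 149 zmax 0.04798509799664541 [0.028 0.035 0.044] ctr top [0.431 0.383 0.036] mean [0.431 0.382 0.03 ] ext [0.038 0.036 0.025]
b0 131 zmax 0.07497203745764591 [0.053 0.072 0.074] ctr top [0.641 0.062 0.063] mean [0.64  0.062 0.065] ext [0.022 0.029 0.025]
b1 114 zmax 0.06379802001692059 [0.047 0.062 0.063] ctr top [ 0.374 -0.027  0.051] mean [ 0.373 -0.027  0.052] ext [0.031 0.029 0.025]
b2 152 zmax 0.0689647278444998 [0.046 0.065 0.067] ctr top [ 0.377 -0.357  0.056] mean [ 0.376 -0.356  0.057] ext [0.028 0.024 0.025]
rack 842 zmax 0.14262867564352444 [0.032 0.095 0.139] ctr top [ 0.458 -0.237  0.131] mean [ 0.457 -0.236  0.135] ext [0.014 0.044 0.024]
post 718 zmax 0.10845801473274141 [0.052 0.103 0.106] ctr top [ 0.57  -0.249  0.097] mean [ 0.575 -0.249  0.1  ] ext [0.029 0.1   0.024]
```

View pics/c0.png

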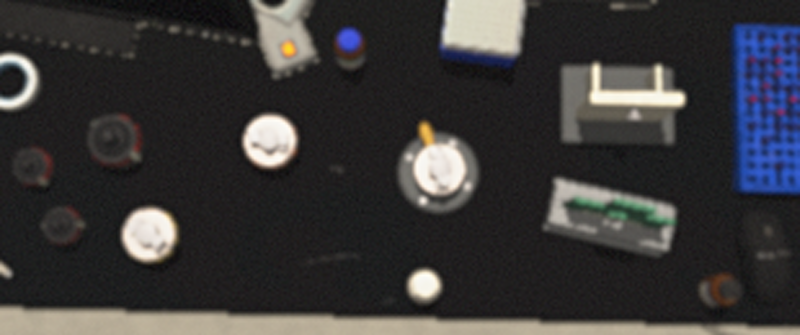

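```bash
cat >> h.py <<'E'
def go(x,y,z,th=None):
    "print shift in tool units (50mm) from measured pose; th = wanted yaw of tool x, deg; turn units of 5 deg about tool z"
    s=env.observe();R=s['tool_rot'];p=s['position'];t=np.degrees(np.arctan2(R[1,0],R[0,0]))
    print('t',s['time_s'],'pos',p.round(4),'yaw %.2f'%t,'tilt',R[:,2].round(4),'q6 %.1f q1 %.1f'%(s['q'][5],s['q'][0]),'w %.4f'%s['grip_width'],'F',s['ft_force'].round(1))
    print('shift units',(R.T@(np.array([x,y,z])-p)/.05).round(3))
    if th is not None: print('then turn units about z',round((t-th)/5,3))
E
python3 - <<'E'
from h import *
np.set_printoptions(precision=3,suppress=True)
for n in('top','side'):
    a=np.load(n+'0.npz');P=cloud(imaging.camera_info(n),a['d']);P=P[a['d']>0]
    for y in np.arange(-.5,.6,.1):
        m=(P[:,1]>y)&(P[:,1]<y+.1)&(P[:,2]>.12)&(P[:,0]>.45)&(P[:,2]<.6)
        if m.any(): print(n,round(y,1),'minx z>.12',np.percentile(P[m,0],1))
go(.47,.1,.26,14.7)
E
```

```text
top -0.5 minx z>.12 0.7393341550434822
top -0.4 minx z>.12 0.7392570221710854
top -0.3 minx z>.12 0.4627342241798044
top -0.2 minx z>.12 0.7399885883602608
top -0.1 minx z>.12 0.7397494623480685
top -0.0 minx z>.12 0.7396620771434627
top 0.1 minx z>.12 0.641175005485815
top 0.2 minx z>.12 0.6480701339336901
top 0.3 minx z>.12 0.6644468278396158
top 0.4 minx z>.12 0.679218449807787
top 0.5 minx z>.12 0.5073047482862494
side -0.5 minx z>.12 0.7249858101703546
side -0.4 minx z>.12 0.7353368560200629
side -0.3 minx z>.12 0.4572299831067713
side -0.2 minx z>.12 0.7383563887060418
side -0.1 minx z>.12 0.7390481439933005
side -0.0 minx z>.12 0.739399821002899
side 0.1 minx z>.12 0.6409061577652917
side 0.2 minx z>.12 0.6478328581150321
side 0.3 minx z>.12 0.663771244592781
side 0.4 minx z>.12 0.6786660444955364
side 0.5 minx z>.12 0.5069485831673409
t 0.1 pos [ 0.14  -0.532  0.209] yaw 14.71 tilt [-0.     0.001 -1.   ] q6 -12.3 q1 -87.6 w 0.0853 F [ 0.1 -0.  -0.7]
shift units [  9.599 -10.542  -1.01 ]
then turn units about z 0.003
```

>>> arm_command(turn=[[0,0,0],[0,0,0],[0,0,0],[0,0,0],[0,0,0],[0,0,0],[0,0,0],[0,0,0],[0,0,0],[0,0,0],[0,0,0],[0,0,0]], xyz=[[0.4,-0.45,-0.2],[0.5,-0.55,-0.2],[0.5,-0.55,-0.2],[0.5,-0.55,-0.2],[0.5,-0.55,-0.2],[0.5,-0.55,0],[0.5,-0.55,0],[0.5,-0.55,0],[0.5,-0.55,0],[0.5,-0.55,0],[0.5,-0.55,0],[0.5,-0.55,0]], claw=[85,85,85,85,85,85,85,85,85,85,85,85], squeeze=70)

```text
time_s: 1.3
position: [0.3428, -0.1411, 0.2591]
tool_rot: [[0.967, 0.254, -0.0], [0.254, -0.967, 0.0], [-0.0, -0.0, -1.0]]
ft_force: [0.1, 0.5, -0.2]
grip_width: 0.0852
gripper_force: 0.0
```

>>> arm_command(turn=[[0,0,0],[0,0,0],[0,0,0],[0,0,0],[0,0,0],[0,0,0],[0,0,0],[0,0,0],[0,0,0],[0,0,0]], xyz=[[0.5,-0.5,0],[0.5,-0.5,0],[0.5,-0.5,0],[0.5,-0.5,0],[0.5,-0.5,0],[0.5,-0.5,0],[0.5,-0.5,0],[0.2,-0.5,0],[0,0,0],[0,0,0]], claw=[85,85,85,85,85,85,85,85,85,85])

```text
time_s: 2.3
position: [0.4704, 0.0979, 0.2589]
tool_rot: [[0.967, 0.255, -0.001], [0.255, -0.967, -0.0], [-0.001, 0.0, -1.0]]
ft_force: [-1.0, -0.2, -0.1]
grip_width: 0.085
gripper_force: 0.0
```

```bash
python3 - <<'E'
from h import *
np.set_printoptions(precision=3,suppress=True)
im,d,ci=snap('wrist','w1.png'); np.savez('w1.npz',im=im,d=d,**{k:np.array(v) for k,v in ci.items() if not isinstance(v,str)})
print(rays(ci,[[320,200]]),ci['camera_matrix'],ci['k1'])
go(.47,.1,.26,14.7)
E
```

```text
(array([0.537, 0.114, 0.424]), array([[-0.256, -0.07 , -0.964]])) [[343.086   0.    318.709]
 [  0.    343.086 200.629]
 [  0.      0.      1.   ]] -0.012591787924379965
t 2.35 pos [0.47  0.097 0.259] yaw 14.71 tilt [-0.001 -0.    -1.   ] q6 72.8 q1 -2.5 w 0.0850 F [-1.1 -0.2 -0.2]
shift units [ 0.006 -0.054 -0.02 ]
then turn units about z 0.003
```

View pics/w1.png

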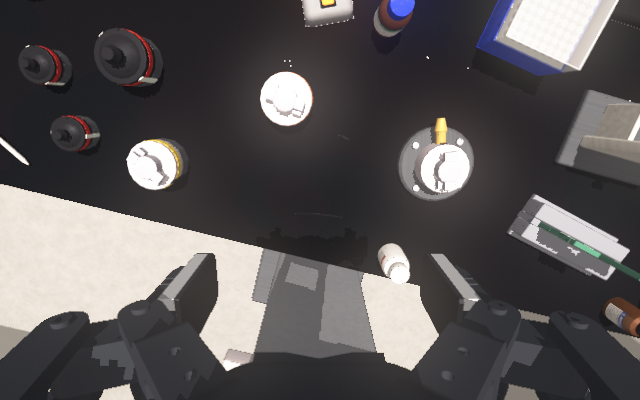

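The wrist view is sharp: orange stage (287,98), yellow (153,164), base (442,165) with barb at (441,128), cap (128,55), plate (580,240). Next I'll rectify patches at neck-top height to read the yaws.

```bash
cat >> h.py <<'E'
def proj(ci,X):
    K=np.array(ci['camera_matrix'],float);k=float(ci['k1'])
    R=cv2.Rodrigues(np.array(ci['rvec'],float))[0];c=np.atleast_2d(X)@R.T+np.array(ci['tvec'],float).ravel()
    s=c[:,:2]/c[:,2:]; s=s*(1+k*(s**2).sum(1,keepdims=True)); return np.c_[s[:,0]*K[0,0]+K[0,2],s[:,1]*K[1,1]+K[1,2]]
def patch(im,ci,c,z,half=.04,px=300):
    "world-aligned orthophoto at height z: image up=+x, left=+y"
    g=np.linspace(half,-half,px); X,Y=np.meshgrid(c[0]+g,c[1]+g,indexing='ij')
    uv=proj(ci,np.c_[X.ravel(),Y.ravel(),np.full(X.size,z)]).reshape(px,px,2).astype(np.float32)
    o=cv2.remap(im,uv[...,0],uv[...,1],cv2.INTER_CUBIC)
    for i in range(1,8): q=i*px//8; o[q,::6]=(255,0,255); o[::6,q]=(255,0,255)
    return o
E
python3 - <<'E'
from h import *
f=np.load('w1.npz');im=f['im'];ci={k:f[k] for k in f.files}
L=[patch(im,ci,c,z) for c,z in (((.532,.148),.056),((.422,.28),.056),((.505,-.042),.056),((.53,.328),.04))]
cv2.imwrite('pics/m1.png',np.vstack([np.hstack(L[:2]),np.hstack(L[2:])]))
E
```

```text
(no output)
```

View pics/m1.png

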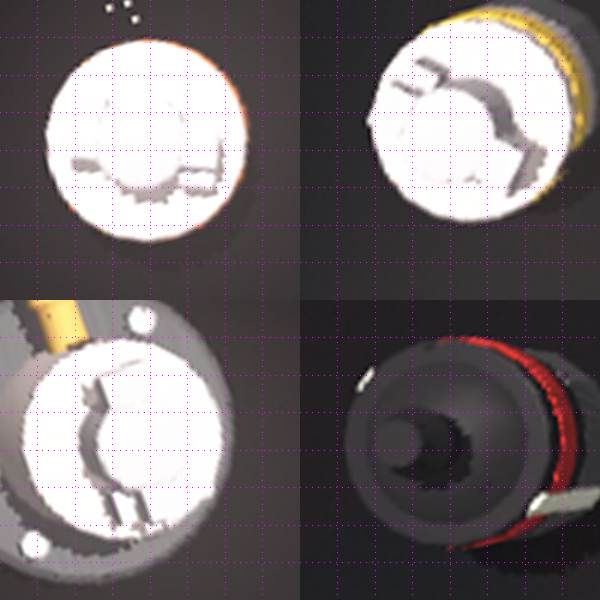

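```bash
cat >> h.py <<'E'
def circ(im,ci,uv,z=.04,thr=150,r=45):
    "centre/radius of bright disc of height z near pixel uv, by ellipse->circle fit on its contour"
    g=cv2.cvtColor(im,cv2.COLOR_BGR2GRAY); m=np.zeros_like(g); cv2.circle(m,uv,r,255,-1)
    b=cv2.morphologyEx(((g>thr)&(m>0)).astype(np.uint8),cv2.MORPH_CLOSE,np.ones((5,5)))
    c=max(cv2.findContours(b,0,1)[0],key=cv2.contourArea); h=cv2.convexHull(c)[:,0]
    p=onz(ci,h,z); (x,y),R=cv2.minEnclosingCircle((p[:,:2]*1000).astype(np.float32))
    A=np.c_[2*p[:,:2],np.ones(len(p))]; s=np.linalg.lstsq(A,(p[:,:2]**2).sum(1),rcond=None)[0]
    return np.r_[x/1000,y/1000,R/1000, s[:2], np.sqrt(s[2]+s[0]**2+s[1]**2)].round(4)
E
python3 - <<'E'
from h import *
f=np.load('w1.npz');im=f['im'];ci={k:f[k] for k in f.files}
for n,u,r in (('orange',(287,98),32),('yellow',(150,165),36),('base',(442,168),30)):
  for t in (170,210): print(n,circ(im,ci,u,thr=t,r=r))
go(.532,.146,.20,110)
E
```

```text
orange [0.5345 0.1504 0.0281 0.5345 0.1504 0.0278]
orange [0.5345 0.1505 0.0278 0.5345 0.1505 0.0276]
yellow [0.4272 0.2804 0.0301 0.4266 0.28   0.0289]
yellow [0.4268 0.2808 0.0291 0.4262 0.2808 0.0281]
base [ 0.5105 -0.0407  0.0318  0.5092 -0.0403  0.0296]
base [ 0.5106 -0.0413  0.0314  0.5087 -0.0406  0.0288]
t 2.35 pos [0.4704 0.0973 0.259 ] yaw 14.71 tilt [-6.e-04 -3.e-04 -1.e+00] q6 72.8 q1 -2.5 w 0.0850 F [-1.1 -0.2 -0.2]
shift units [ 1.44  -0.629  1.179]
then turn units about z -19.057
```

>>> arm_command(turn=[[0,0,0],[0,0,0],[0,0,0],[0,0,0],[0,0,-1],[0,0,-1],[0,0,-1],[0,0,-1],[0,0,-1],[0,0,-1],[0,0,-1],[0,0,-1]], xyz=[[0.3,-0.15,0],[0.4,-0.18,0],[0.4,-0.18,0],[0.41,-0.19,0],[0,0,0.2],[0,0,0.2],[0,0,0.2],[0,0,0.2],[0,0,0.2],[0,0,0.2],[0,0,0.2],[0,0,0.2]], claw=[85,85,85,85,85,85,85,85,85,85,85,85])

```text
time_s: 3.55
position: [0.5347, 0.1494, 0.1789]
tool_rot: [[0.576, 0.817, -0.0], [0.817, -0.576, -0.0], [-0.0, 0.0, -1.0]]
ft_force: [-1.0, 0.0, -0.3]
grip_width: 0.0851
gripper_force: 0.0
```

>>> arm_command(turn=[[0,0,-1],[0,0,-1],[0,0,-1],[0,0,-1],[0,0,-1],[0,0,-1],[0,0,-1],[0,0,-1],[0,0,-1],[0,0,-1],[0,0,-1],[0,0,0]], xyz=[[0,0,0.2],[0,0,0.2],[0,0,0.2],[0,0,0.2],[0,0,0.2],[0,0,0.2],[0,0,0.2],[0,0,0],[0,0,0],[0,0,0],[0,0,0],[0,0,0]], claw=[85,85,85,85,85,85,85,85,85,85,85,85])

```text
time_s: 4.75
position: [0.5348, 0.1496, 0.1094]
tool_rot: [[-0.337, 0.942, 0.0], [0.942, 0.337, -0.0], [-0.0, -0.0, -1.0]]
ft_force: [0.0, -0.1, -0.0]
grip_width: 0.0852
gripper_force: 0.0
```

```bash
python3 - <<'E'
from h import *
im,d,ci=snap('wrist','w2.png'); cx=proj(ci,[[.5345,.1505,.04],[.5345,.1505,.056]]); print(cx)
u=tuple(int(v) for v in cx[0])
for t in (170,210): print(circ(im,ci,u,thr=t,r=70))
go(.5345,.1505,.008,109)
E
```

```text
[[317.82485611 201.23768135]
 [317.74397272 207.64489195]]
[0.5343 0.1513 0.0283 0.5346 0.1512 0.0278]
[0.5352 0.1502 0.0276 0.5351 0.1505 0.0271]
t 4.8 pos [0.5348 0.1497 0.1093] yaw 109.52 tilt [ 0.e+00 -1.e-04 -1.e+00] q6 -16.1 q1 3.4 w 0.0850 F [ 0.4  0.2 -0.6]
shift units [ 1.700e-02 -1.000e-03  2.027e+00]
then turn units about z 0.104
```

View pics/w2.png

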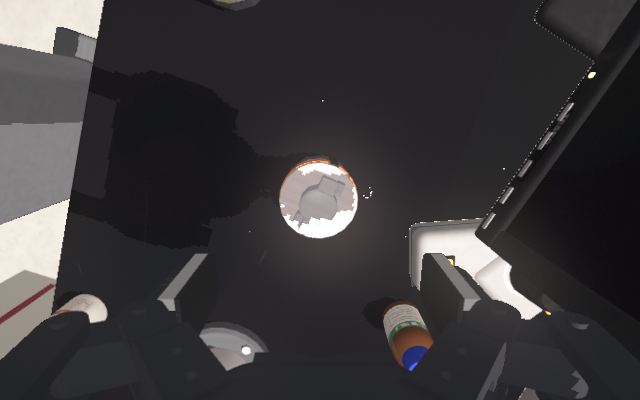

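Orange stage is centred under the open fingers at (318,200), with its lugs running upper-right (335,185) to lower-left (298,218). One rectified look should settle the lug yaw.

```bash
python3 - <<'E'
from h import *
im,d,ci=snap('wrist'); np.savez('w2.npz',im=im,d=d)
o=patch(im,ci,(.5348,.1505),.056,.035,280)
P=cloud(ci,d); m=(abs(P[...,2]-.056)<.004)&(np.hypot(P[...,0]-.5348,P[...,1]-.1505)<.026)
q=P[m][:,:2]; print(len(q),q.mean(0)); r=q-[.5348,.1505]
rr=np.hypot(*r.T); a=np.arctan2(r[:,1],r[:,0])[rr>.0155]; print(np.degrees(np.angle(np.exp(2j*a).mean())/2),len(a))
f=np.load('w1.npz');ci1={k:f[k] for k in f.files};P=cloud(ci1,f['d'])
for n,c in (('o',(.5345,.1505)),('y',(.4265,.2805)),('b',(.5085,-.0405))):
    m=(abs(P[...,2]-.056)<.005)&(np.hypot(P[...,0]-c[0],P[...,1]-c[1])<.026);q=P[m][:,:2];r=q-q.mean(0)
    rr=np.hypot(*r.T);a=np.arctan2(r[:,1],r[:,0])[rr>.0155]; print(n,q.mean(0),len(a),np.degrees(np.angle(np.exp(2j*a).mean())/2))
cv2.imwrite('pics/m2.png',np.hstack([cv2.resize(o,(560,560)) ]))
E
```

```text
1595 [0.53416676 0.15135301]
85.69963933176466 329
o [0.5345744  0.15074607] 141 84.59865729629303
y [0.42642243 0.28000152] 155 62.99153553275871
b [ 0.50696188 -0.04006554] 135 19.216711958729505
```

View pics/m2.png

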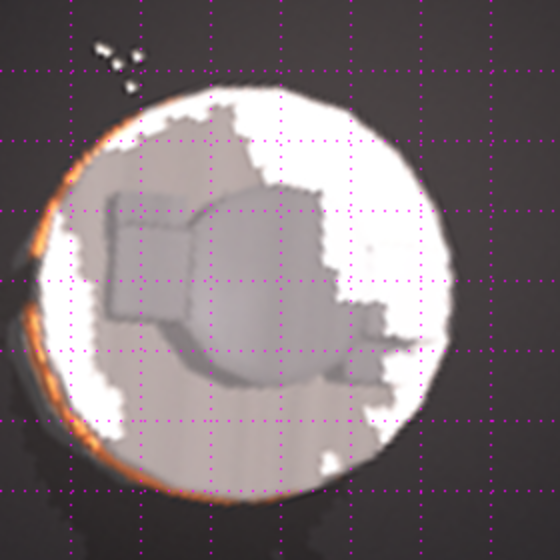

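The ortho shows the left lug centre at (155,268) and neck centre near (258,285), so the yaw is about 82°, in line with the depth estimate of 85°. Next I grasp.

>>> arm_command(turn=[[0,0,0],[0,0,0],[0,0,0],[0,0,0],[0,0,0],[0,0,0],[0,0,0],[0,0,0],[0,0,0],[0,0,0],[0,0,0],[0,0,0]], xyz=[[0,0,0.4],[0,0,0.4],[0,0,0.4],[0,0,0.4],[0,0,0.3],[0,0,0.12],[0,0,0],[0,0,0],[0,0,0],[0,0,0],[0,0,0],[0,0,0]], claw=[85,85,85,85,85,85,85,45,45,45,45,45], squeeze=70)

```text
time_s: 6.05
position: [0.5351, 0.1508, 0.0099]
tool_rot: [[-0.337, 0.941, 0.002], [0.941, 0.337, -0.0], [-0.001, 0.002, -1.0]]
ft_force: [-3.7, -1.1, 10.3]
grip_width: 0.0521
gripper_force: 71.0
```

>>> arm_command(turn=[[0,0,0],[0,0,0],[0,0,0],[0,0,0],[0,0,0],[0,0,0]], xyz=[[0,0,0],[0,0,0],[0,0,0],[0,0,0],[0,0,0],[0,0,0]], claw=[45,45,45,45,45,45])

```text
time_s: 6.65
position: [0.5351, 0.1507, 0.0099]
tool_rot: [[-0.337, 0.941, 0.002], [0.941, 0.337, -0.0], [-0.001, 0.002, -1.0]]
ft_force: [-3.6, -1.3, 10.6]
grip_width: 0.0521
gripper_force: 71.0
```

>>> arm_command(turn=[[0,0,0],[0,0,0],[0,0,0],[0,0,0],[0,0,0],[0,0,0],[0,0,0],[0,0,0]], xyz=[[0,0,-0.2],[0,0,-0.4],[0,0,-0.4],[0,0,-0.4],[0,0,-0.4],[0,0,-0.4],[0,0,-0.4],[0,0,-0.4]], claw=[45,45,45,45,45,45,45,45])

```text
time_s: 7.45
position: [0.5345, 0.1508, 0.1597]
tool_rot: [[-0.337, 0.941, 0.0], [0.941, 0.337, 0.0], [-0.0, 0.0, -1.0]]
ft_force: [1.0, -0.7, -2.0]
grip_width: 0.0518
gripper_force: 73.3
```

```bash
python3 - <<'E'
from h import *
im,d,ci=snap('wrist'); s=env.observe();p=s['position'];R=s['tool_rot']
P=cloud(ci,d); T=(P-p)@R  # tool frame
m=(d>0)&(np.hypot(T[...,0],T[...,1])<.035)&(T[...,2]<-.03)&(T[...,2]>-.07)
t=T[m]; print(len(t),np.percentile(t[:,2],[1,5,25,50,75,95]))
top=np.percentile(t[:,2],2); q=t[abs(t[:,2]-top)<.005]; print('top z',top,'ctr',(q.min(0)+q.max(0))/2,q.mean(0))
r=q[:,:2]-[0,0];rr=np.hypot(*r.T);a=np.arctan2(r[:,1],r[:,0])[rr>.0155];ang=np.degrees(np.angle(np.exp(2j*a).mean())/2)
print('lug angle tool',ang,'world',np.degrees(np.arctan2(R[1,0],R[0,0]))-ang,len(a))
go(.508,-.0405,.14,131)
# base barb
f=np.load('w1.npz');c1={k:f[k] for k in f.files};i1=f['im'];h=cv2.cvtColor(i1,cv2.COLOR_BGR2HSV)
b=(h[...,0]>12)&(h[...,0]<32)&(h[...,1]>100);b[:, :400]=0;b[:,480:]=0;b[:100]=0;b[200:]=0
v,u=np.nonzero(b);print(len(u));Q=cloud(c1,f['d'])[b];print(Q.mean(0));w=Q[:,:2].mean(0)-[.508,-.0405];print('barb yaw',np.degrees(np.arctan2(w[1],w[0])))
cv2.imwrite('pics/w3.png',im)
E
```

```text
9578 [-0.06922231 -0.06269209 -0.04996704 -0.04297161 -0.04183215 -0.03394859]
top z -0.06799254858655934 ctr [ 7.58525785e-03 -2.71437536e-06 -6.65054876e-02] [ 0.0106944   0.00254161 -0.06712089]
lug angle tool 87.44874073521883 world 22.269758752341318 461
t 7.5 pos [0.5359 0.151  0.163 ] yaw 109.72 tilt [ 6.e-03  4.e-04 -1.e+00] q6 -16.2 q1 3.5 w 0.0520 F [0.4 0.  2.7]
shift units [-3.415 -1.82   0.455]
then turn units about z -4.256
248
[ 0.54518431 -0.02499698  0.03148911]
barb yaw 22.63240897359874
```

>>> arm_command(turn=[[0,0,0],[0,0,0],[0,0,0],[0,0,0],[0,0,0],[0,0,0],[0,0,0],[0,0,0],[0,0,0],[0,0,0],[0,0,0],[0,0,0]], xyz=[[-0.5,-0.16,0],[-0.54,-0.18,0],[-0.54,-0.18,0],[-0.54,-0.18,0],[-0.54,-0.18,0],[-0.54,-0.18,0],[-0.54,-0.18,0],[-0.54,-0.18,0],[-0.54,-0.18,0],[-0.54,-0.18,0],[0,0,0],[0,0,0]], claw=[45,45,45,45,45,45,45,45,45,45,45,45])

```text
time_s: 8.7
position: [0.5411, -0.1316, 0.158]
tool_rot: [[-0.336, 0.942, -0.0], [0.942, 0.336, 0.001], [0.001, -0.0, -1.0]]
ft_force: [-0.6, -0.4, -1.4]
grip_width: 0.0523
gripper_force: 73.5
```

```bash
python3 - <<'E'
from h import *
im,d,ci=snap('wrist','w4.png'); np.savez('w4.npz',im=im,d=d,**{k:np.array(v) for k,v in ci.items() if not isinstance(v,str)})
go(.508,-.0405,.14,131); print(proj(ci,[[.508,-.0405,.04]]))
E
```

```text
t 8.75 pos [ 0.5411 -0.131   0.158 ] yaw 109.71 tilt [-5.e-04  5.e-04 -1.e+00] q6 -45.5 q1 -25.8 w 0.0520 F [ 0.1  1.1 -1.3]
shift units [ 1.927 -0.013  0.362]
then turn units about z -4.258
[[317.40700223  65.02968944]]
```

View pics/w4.png

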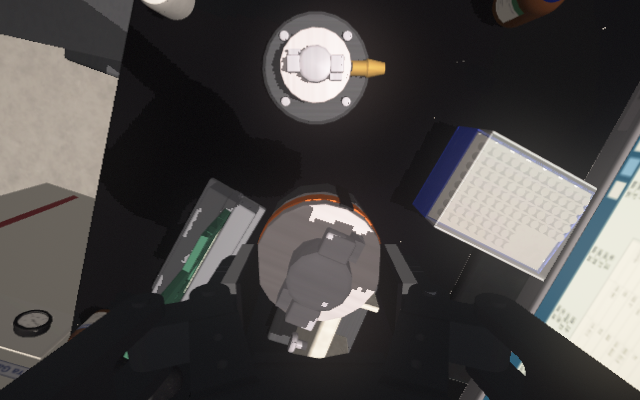

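Base disc is at (316,63), with lugs near-horizontal and the barb to the right at (384,69). The held stage has lugs at (340,247) and (297,318).

```bash
cat >> h.py <<'E'
def lugs(P,c,z,it=3):
    "neck-top points at height z near c -> centre, lug yaw (deg mod 180)"
    m=(abs(P[...,2]-z)<.005)&(np.hypot(P[...,0]-c[0],P[...,1]-c[1])<.024); q=P[m][:,:2]
    (cx,cy),(w,h),a=cv2.minAreaRect((q*1000).astype(np.float32))
    ctr=np.array([cx,cy])/1000; r=q-ctr; k=np.hypot(*r.T)>.016; a2=np.arctan2(r[k,1],r[k,0])
    return len(q),ctr.round(4),(round(w,1),round(h,1),round(a,1)),round(float(np.degrees(np.angle(np.exp(2j*a2).mean())/2)),1)
E
python3 - <<'E'
from h import *
f=np.load('w4.npz');im,d=f['im'],f['d'];ci={k:f[k] for k in f.files}
P=cloud(ci,d); print(lugs(P,(.508,-.0405),.056))
for t in (190,220): print(circ(im,ci,(316,63),thr=t,r=37))
B=onz(ci,[[384,69]],.024)[0,:2]; print('barb tip',B)
for c in ((.508,-.0405),): print(np.degrees(np.arctan2(*(B-c)[::-1])))
s=env.observe();p=s['position'];R=s['tool_rot'];T=(P-p)@R
for z in (-.040,-.045,-.05): print(z,lugs(T,(0,0),z))
U=np.array([[340,247],[297,318]]); h=onz(ci,U,p[2]+.045); t=(h-p)@R; print('lug mid tool',t.mean(0), 'yaw world',np.degrees(np.arctan2(*(h[0]-h[1])[:2][::-1])))
k=(np.hypot(T[...,0],T[...,1])<.024); print(np.histogram(T[k][:,2],bins=np.arange(-.06,.0,.004)))
cv2.imwrite('pics/m3.png',np.hstack([patch(im,ci,(.508,-.0405),.056,.035,400),patch(im,ci,p[:2],p[2]+.045,.035,400)]))
E
```

```text
(1437, array([ 0.5062, -0.0416]), (41.9, 24.9, 18.3), 19.2)
[ 0.5065 -0.0413  0.0274  0.5065 -0.0408  0.027 ]
[ 0.5067 -0.0413  0.0271  0.5066 -0.0409  0.0268]
barb tip [ 0.55972808 -0.02331727]
18.37515362236377
-0.04 (1294, array([-0.0003,  0.0007]), (41.7, 25.9, 22.5), 43.7)
-0.045 (4676, array([-0.0008,  0.0005]), (42.5, 25.9, 23.9), 24.6)
-0.05 (3968, array([-0.0006,  0.0006]), (42.9, 24.8, 4.1), 24.3)
lug mid tool [-0.00125444  0.0001467  -0.04500089] yaw world 81.06893981743124
(array([   0,    0,    0, 4355,  321,  539,  181, 4155,    2,    0,    0,
          0,    0,    0]), array([-0.06 , -0.056, -0.052, -0.048, -0.044, -0.04 , -0.036, -0.032,
       -0.028, -0.024, -0.02 , -0.016, -0.012, -0.008, -0.004]))
```

View pics/m3.png

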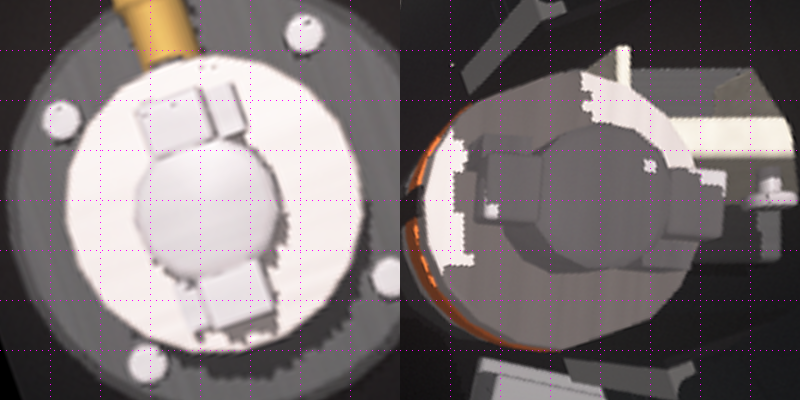

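>>> arm_command(turn=[[0,0,0],[0,0,0],[0,0,0],[0,0,0],[0,0,0],[0,0,-0.92],[0,0,-0.92],[0,0,-0.92],[0,0,-0.92],[0,0,-0.92],[0,0,0],[0,0,0]], xyz=[[0.33,-0.01,0],[0.4,-0.014,0],[0.4,-0.014,0],[0.4,-0.014,0],[0.4,-0.014,0],[0,0,0.3],[0,0,0.3],[0,0,0.3],[0,0,0.3],[0,0,0.3],[0,0,0],[0,0,0]], claw=[45,45,45,45,45,45,45,45,45,45,45,45])

```text
time_s: 9.95
position: [0.5056, -0.0411, 0.0837]
tool_rot: [[-0.677, 0.736, 0.0], [0.736, 0.677, -0.0], [-0.0, 0.0, -1.0]]
ft_force: [-0.6, 0.6, -1.7]
grip_width: 0.0521
gripper_force: 73.6
```

```bash
python3 - <<'E'
from h import *
go(.5055,-.0411,.050,132.8); print(env.observe()['wrist_torque'])
E
```

```text
t 9.95 pos [ 0.5056 -0.0411  0.0837] yaw 132.64 tilt [ 2.e-04 -0.e+00 -1.e+00] q6 -60.7 q1 -18.0 w 0.0521 F [-0.6  0.6 -1.7]
shift units [ 0.001 -0.003  0.674]
then turn units about z -0.033
[-0.05003524 -0.01318492 -0.00366976]
```

Now I lower it to the shoulder at 50 mm TCP, in small steps.

>>> arm_command(turn=[[0,0,0],[0,0,0],[0,0,0],[0,0,0],[0,0,0],[0,0,0],[0,0,0]], xyz=[[0,0,0.15],[0,0,0.15],[0,0,0.15],[0,0,0.1],[0,0,0.08],[0,0,0.03],[0,0,0]], claw=[45,45,45,45,45,45,45])

```text
time_s: 10.65
position: [0.5057, -0.0419, 0.0503]
tool_rot: [[-0.678, 0.735, 0.0], [0.735, 0.678, -0.0], [-0.0, 0.0, -1.0]]
ft_force: [-0.3, 0.6, -1.4]
grip_width: 0.0518
gripper_force: 73.6
```

>>> arm_command(turn=[[0,0,0.5],[0,0,1],[0,0,1],[0,0,1],[0,0,1],[0,0,1],[0,0,1],[0,0,1],[0,0,1],[0,0,1],[0,0,1],[0,0,1]], xyz=[[0,0,0.01],[0,0,0],[0,0,0],[0,0,0],[0,0,0],[0,0,0],[0,0,0],[0,0,0],[0,0,0],[0,0,0],[0,0,0],[0,0,0]], claw=[45,45,45,45,45,45,45,45,45,45,45,45])

```text
time_s: 11.85
position: [0.5062, -0.0419, 0.0501]
tool_rot: [[0.259, 0.966, 0.001], [0.966, -0.259, -0.0], [0.0, 0.001, -1.0]]
ft_force: [0.8, 0.2, 0.1]
grip_width: 0.0521
gripper_force: 73.7
```

>>> arm_command(turn=[[0,0,1],[0,0,1],[0,0,1],[0,0,1],[0,0,0.5],[0,0,0]], xyz=[[0,0,0],[0,0,0],[0,0,0],[0,0,0],[0,0,0],[0,0,0]], claw=[45,45,45,45,45,45])

```text
time_s: 12.45
position: [0.5061, -0.042, 0.0501]
tool_rot: [[0.606, 0.795, 0.001], [0.795, -0.606, -0.0], [0.0, 0.001, -1.0]]
ft_force: [0.7, -0.2, -0.7]
grip_width: 0.0519
gripper_force: 73.8
```

```bash
python3 - <<'E'
from h import *
go(.5055,-.0411,.050,42.8); print(env.observe()['wrist_torque'])
E
```

```text
t 12.45 pos [ 0.5061 -0.042   0.0501] yaw 52.69 tilt [ 1.2e-03 -4.0e-04 -1.0e+00] q6 19.2 q1 -18.1 w 0.0519 F [ 0.7 -0.2 -0.7]
shift units [ 0.006 -0.021  0.001]
then turn units about z 1.978
[-0.09117531 -0.0887006  -0.00584333]
```

Turned 80° freely. Now I turn slowly to the stop.

>>> arm_command(turn=[[0,0,0.5],[0,0,0.5],[0,0,0.4],[0,0,0.3],[0,0,0.3],[0,0,0]], xyz=[[0,0,0],[0,0,0],[0,0,0],[0,0,0],[0,0,0],[0,0,0]], claw=[45,45,45,45,45,45])

```text
time_s: 13.05
position: [0.506, -0.0412, 0.0501]
tool_rot: [[0.735, 0.679, 0.001], [0.679, -0.735, 0.001], [0.001, 0.0, -1.0]]
ft_force: [0.9, 4.3, 3.9]
grip_width: 0.0521
gripper_force: 74.2
```

```bash
python3 - <<'E'
from h import *
go(.5055,-.0411,.050,42.8); print(env.observe()['wrist_torque'])
E
```

```text
t 13.05 pos [ 0.506  -0.0412  0.0501] yaw 42.73 tilt [ 9.e-04  8.e-04 -1.e+00] q6 29.2 q1 -18.1 w 0.0521 F [0.9 4.3 3.9]
shift units [-0.006 -0.008  0.002]
then turn units about z -0.013
[ 0.95231923 -0.11526418  0.25426941]
```

>>> arm_command(turn=[[0,0,0.3],[0,0,0.3],[0,0,0.3],[0,0,0.3],[0,0,0]], xyz=[[0,0,0],[0,0,0],[0,0,0],[0,0,0],[0,0,0]], claw=[45,45,45,45,45])

```text
time_s: 13.55
position: [0.5059, -0.0415, 0.0501]
tool_rot: [[0.799, 0.601, 0.001], [0.601, -0.799, -0.001], [-0.0, 0.001, -1.0]]
ft_force: [2.1, 5.2, 4.4]
grip_width: 0.0521
gripper_force: 74.2
```

```bash
python3 - <<'E'
from h import *
im,d,ci=snap('wrist','w5.png'); s=env.observe();p=s['position']
go(.5055,-.0411,.050,42.8); print(s['wrist_torque']); P=cloud(ci,d); print(lugs(P,p[:2],p[2]+.046))
E
```

```text
t 13.6 pos [ 0.5059 -0.0415  0.0501] yaw 36.94 tilt [ 6.e-04 -7.e-04 -1.e+00] q6 35.0 q1 -18.1 w 0.0516 F [1.  5.4 4.3]
shift units [-0.002 -0.012  0.001]
then turn units about z -1.172
[ 0.96494492 -0.14047271  2.41490322]
(4605, array([ 0.5081, -0.0419]), (43.1, 25.7, 19.9), 14.7)
```

>>> arm_command(turn=[[0,0,0],[0,0,0],[0,0,0],[0,0,0],[0,0,0],[0,0,0],[0,0,0],[0,0,0],[0,0,-1],[0,0,-1],[0,0,-1],[0,0,-1]], xyz=[[0,0,0],[0,0,0],[0,0,0],[0,0,0],[0,0,-0.2],[0,0,-0.4],[0,0,-0.4],[0,0,-0.4],[0,0,-0.4],[0,0,-0.4],[0,0,-0.4],[0,0,-0.4]], claw=[60,70,85,85,85,85,85,85,85,85,85,85])

```text
time_s: 14.8
position: [0.5055, -0.0418, 0.2014]
tool_rot: [[0.546, 0.838, 0.001], [0.838, -0.546, -0.0], [0.0, 0.001, -1.0]]
ft_force: [0.2, -0.1, 0.1]
grip_width: 0.0851
gripper_force: 0.0
```

>>> arm_command(turn=[[0,0,-1],[0,0,-1],[0,0,-1],[0,0,-1],[0,0,-1],[0,0,-0.4],[0,0,0],[0,0,0]], xyz=[[0,0,0],[0,0,0],[0,0,0],[0,0,0],[0,0,0],[0,0,0],[0,0,0],[0,0,0]], claw=[85,85,85,85,85,85,85,85])

```text
time_s: 15.6
position: [0.5057, -0.0418, 0.2002]
tool_rot: [[0.111, 0.994, 0.0], [0.994, -0.111, -0.0], [-0.0, 0.0, -1.0]]
ft_force: [-0.7, -0.2, 0.4]
grip_width: 0.085
gripper_force: 0.0
```

```bash
python3 - <<'E'
from h import *
im,d,ci=snap('wrist','w6.png'); P=cloud(ci,d); print(lugs(P,(.506,-.041),.096), proj(ci,[[.506,-.041,.096]]))
go(.4265,.2805,.18,84)
t,dt,ct=snap('top','t6.png'); P=cloud(ct,dt)
for n,(x,y) in dict(yellow=(.4265,.2805),cap=(.53,.328)).items():
    m=(np.hypot(P[...,0]-x,P[...,1]-y)<.07)&(P[...,2]>.03)&(P[...,2]<.08); q=P[m]; print(n,len(q),(q.min(0)+q.max(0))/2)
E
```

```text
(1106, array([ 0.5077, -0.0406]), (42.3, 25.5, 34.4), 19.0) [[317.66360165 190.3699512 ]]
t 15.65 pos [ 0.5057 -0.0418  0.2001] yaw 83.65 tilt [ 3.e-04 -1.e-04 -1.e+00] q6 -11.8 q1 -18.1 w 0.0853 F [-0.1 -0.2  0.1]
shift units [ 6.231 -2.286  0.4  ]
then turn units about z -0.069
yellow 309 [0.42367425 0.27955713 0.04541768]
cap 301 [0.52942864 0.32748171 0.04779575]
```

>>> arm_command(turn=[[0,0,0],[0,0,0],[0,0,0],[0,0,0],[0,0,0],[0,0,0],[0,0,0],[0,0,0],[0,0,0],[0,0,0],[0,0,0],[0,0,0]], xyz=[[0.43,-0.15,0],[0.55,-0.2,0],[0.55,-0.2,0],[0.55,-0.2,0],[0.55,-0.2,0],[0.55,-0.2,0],[0.55,-0.2,0],[0.55,-0.2,0],[0.55,-0.2,0.2],[0.55,-0.2,0.3],[0.55,-0.2,0.3],[0.3,-0.136,0.3]], claw=[85,85,85,85,85,85,85,85,85,85,85,85])

```text
time_s: 16.9
position: [0.4256, 0.2821, 0.1443]
tool_rot: [[0.109, 0.994, 0.0], [0.994, -0.109, 0.0], [0.0, 0.0, -1.0]]
ft_force: [1.5, -0.8, -0.3]
grip_width: 0.0848
gripper_force: 0.0
```

>>> arm_command(turn=[[0,0,0],[0,0,0],[0,0,0],[0,0,0]], xyz=[[0,0,0.3],[0,0,0.3],[0,0,0],[0,0,0]], claw=[85,85,85,85])

```text
time_s: 17.3
position: [0.4264, 0.2803, 0.1151]
tool_rot: [[0.11, 0.994, 0.0], [0.994, -0.11, 0.0], [0.0, 0.0, -1.0]]
ft_force: [0.2, -0.6, 0.4]
grip_width: 0.0846
gripper_force: 0.0
```

```bash
python3 - <<'E'
from h import *
im,d,ci=snap('wrist','w7.png'); P=cloud(ci,d); print(lugs(P,(.4265,.2805),.056), proj(ci,[[.4265,.2805,.056]]))
for t in (170,210): print(circ(im,ci,(318,203),thr=t,r=70))
go(.4265,.2805,.008,84)
E
```

```text
(1524, array([0.4251, 0.2814]), (42.7, 24.8, 82.2), 63.0) [[317.19349314 206.96113144]]
[0.4256 0.2828 0.0281 0.4259 0.2836 0.0273]
[0.4257 0.2829 0.0276 0.4262 0.2846 0.0262]
t 17.35 pos [0.4266 0.2804 0.1155] yaw 83.69 tilt [ 1.e-03  4.e-04 -1.e+00] q6 26.3 q1 20.0 w 0.0851 F [ 0.1  0.2 -0.1]
shift units [ 1.00e-03 -5.00e-03  2.15e+00]
then turn units about z -0.062
```

>>> arm_command(turn=[[0,0,0],[0,0,0],[0,0,0],[0,0,0],[0,0,0],[0,0,0],[0,0,0],[0,0,0],[0,0,0],[0,0,0],[0,0,0],[0,0,0]], xyz=[[0.025,-0.02,0.4],[0,0,0.4],[0,0,0.4],[0,0,0.4],[0,0,0.4],[0,0,0.11],[0,0,0],[0,0,0],[0,0,0],[0,0,0],[0,0,0],[0,0,0]], claw=[85,85,85,85,85,85,85,45,45,45,45,45])

```text
time_s: 18.55
position: [0.4259, 0.2819, 0.0111]
tool_rot: [[0.109, 0.994, 0.002], [0.994, -0.109, 0.001], [0.001, 0.002, -1.0]]
ft_force: [-3.0, -1.7, 13.8]
grip_width: 0.0518
gripper_force: 70.2
```

>>> arm_command(turn=[[0,0,0],[0,0,0],[0,0,0],[0,0,0],[0,0,0],[0,0,0],[0,0,0],[0,0,0],[0,0,0],[0,0,0],[0,0,0],[0,0,0]], xyz=[[0,0,0],[0,0,0],[0,0,-0.2],[0,0,-0.4],[0,0,-0.4],[0,0,-0.4],[0,0,-0.4],[0,0,-0.4],[0,0,-0.4],[0,0,-0.4],[0,0,0],[0,0,0]], claw=[45,45,45,45,45,45,45,45,45,45,45,45])

```text
time_s: 19.75
position: [0.425, 0.2816, 0.1591]
tool_rot: [[0.109, 0.994, 0.0], [0.994, -0.109, 0.0], [0.0, 0.0, -1.0]]
ft_force: [-0.5, 0.3, -1.6]
grip_width: 0.0511
gripper_force: 73.1
```

```bash
cat >> h.py <<'E'
def held(P,s):
    "held stage: neck height above TCP, centre and lug angle in tool frame"
    T=(P-s['position'])@s['tool_rot']; k=np.hypot(T[...,0],T[...,1])<.022
    z=np.percentile(T[k][:,2],5); print('neck top z tool',z.round(4),lugs(T,(0,0),z))
E
python3 - <<'E'
from h import *
im,d,ci=snap('wrist','w8.png'); s=env.observe(); held(cloud(ci,d),s)
go(.506,-.041,.15,84)
E
```

```text
neck top z tool -0.1105 (3765, array([ 0.0137, -0.0005]), (37.6, 10.5, 89.6), 88.4)
t 19.8 pos [0.4248 0.2815 0.1585] yaw 83.71 tilt [-1.3e-03 -5.0e-04 -1.0e+00] q6 26.5 q1 20.2 w 0.0518 F [ 0.9 -0.3 -2.3]
shift units [-6.233  2.321  0.17 ]
then turn units about z -0.058
```

>>> arm_command(turn=[[0,0,0],[0,0,0],[0,0,0],[0,0,0],[0,0,0],[0,0,0],[0,0,0],[0,0,0],[0,0,0],[0,0,0],[0,0,0],[0,0,0]], xyz=[[-0.43,0.15,0],[-0.55,0.2,0],[-0.55,0.2,0],[-0.55,0.2,0],[-0.55,0.2,0],[-0.55,0.2,0],[-0.55,0.2,0],[-0.55,0.2,0],[-0.55,0.2,0],[-0.55,0.2,0],[-0.55,0.2,0],[-0.3,0.17,0]], claw=[45,45,45,45,45,45,45,45,45,45,45,45])

```text
time_s: 21.0
position: [0.5063, -0.0423, 0.1581]
tool_rot: [[0.111, 0.994, -0.002], [0.994, -0.111, 0.0], [0.0, -0.002, -1.0]]
ft_force: [0.1, 0.2, -1.5]
grip_width: 0.0515
gripper_force: 73.1
```

>>> arm_command(turn=[[0,0,-1],[0,0,-1],[0,0,-1],[0,0,-1],[0,0,-1],[0,0,-1],[0,0,-1],[0,0,-1],[0,0,-1],[0,0,-0.1],[0,0,0],[0,0,0]], xyz=[[0,0,0],[0,0,0],[0,0,0],[0,0,0],[0,0,0],[0,0,0],[0,0,0],[0,0,0],[0,0,0],[0,0,0],[0,0,0],[0,0,0]], claw=[45,45,45,45,45,45,45,45,45,45,45,45])

```text
time_s: 22.2
position: [0.5065, -0.0404, 0.1589]
tool_rot: [[-0.631, 0.776, -0.001], [0.776, 0.631, 0.0], [0.001, -0.0, -1.0]]
ft_force: [-0.1, -0.6, -1.7]
grip_width: 0.0515
gripper_force: 73.2
```

```bash
sed -i 's/k=np.hypot(T\[...,0\],T\[...,1\])<.022/k=(np.hypot(T[...,0],T[...,1])<.022)\&(T[...,2]>-.058)\&(d_ok(T))/' h.py; cat >> h.py <<'E'
def d_ok(T): return T[...,2]<.0
E
python3 - <<'E'
from h import *
im,d,ci=snap('wrist','w9.png'); s=env.observe(); held(cloud(ci,d),s)
go(.506,-.041,.090,129.2)
E
```

```text
neck top z tool -0.0454 (4417, array([-0.0012,  0.0003]), (42.4, 25.7, 22.0), 20.8)
t 22.25 pos [ 0.5065 -0.0405  0.159 ] yaw 129.14 tilt [-4.e-04  2.e-04 -1.e+00] q6 -57.1 q1 -17.9 w 0.0517 F [-0.1  0.1 -1.8]
shift units [-0.002 -0.013  1.38 ]
then turn units about z -0.012
```

>>> arm_command(turn=[[0,0,0],[0,0,0],[0,0,0],[0,0,0],[0,0,0],[0,0,0],[0,0,0],[0,0,0],[0,0,0],[0,0,0]], xyz=[[0.01,-0.01,0.2],[0,0,0.3],[0,0,0.2],[0,0,0.15],[0,0,0.15],[0,0,0.15],[0,0,0.1],[0,0,0.08],[0,0,0.03],[0,0,0]], claw=[45,45,45,45,45,45,45,45,45,45])

```text
time_s: 23.25
position: [0.506, -0.0406, 0.0914]
tool_rot: [[-0.632, 0.775, 0.0], [0.775, 0.632, -0.0], [-0.0, 0.0, -1.0]]
ft_force: [-0.7, -0.4, -1.2]
grip_width: 0.0516
gripper_force: 73.2
```

>>> arm_command(turn=[[0,0,0.5],[0,0,1],[0,0,1],[0,0,1],[0,0,1],[0,0,1],[0,0,1],[0,0,1],[0,0,1],[0,0,1],[0,0,1],[0,0,1]], xyz=[[0,0,0.01],[0,0,0],[0,0,0],[0,0,0],[0,0,0],[0,0,0],[0,0,0],[0,0,0],[0,0,0],[0,0,0],[0,0,0],[0,0,0]], claw=[45,45,45,45,45,45,45,45,45,45,45,45])

```text
time_s: 24.45
position: [0.5063, -0.0407, 0.0913]
tool_rot: [[0.317, 0.948, 0.002], [0.948, -0.317, -0.001], [0.0, 0.002, -1.0]]
ft_force: [0.1, -0.2, 1.9]
grip_width: 0.0519
gripper_force: 73.7
```

>>> arm_command(turn=[[0,0,1],[0,0,1],[0,0,1],[0,0,1],[0,0,0.5],[0,0,0.4],[0,0,0.4],[0,0,0.3],[0,0,0.3],[0,0,0.3],[0,0,0.3],[0,0,0]], xyz=[[0,0,0],[0,0,0],[0,0,0],[0,0,0],[0,0,0],[0,0,0],[0,0,0],[0,0,0],[0,0,0],[0,0,0],[0,0,0],[0,0,0]], claw=[45,45,45,45,45,45,45,45,45,45,45,45])

```text
time_s: 25.65
position: [0.5063, -0.0405, 0.0913]
tool_rot: [[0.775, 0.631, 0.001], [0.631, -0.775, -0.0], [0.001, 0.001, -1.0]]
ft_force: [0.5, 1.4, 5.8]
grip_width: 0.0515
gripper_force: 74.3
```

```bash
python3 - <<'E'
from h import *
im,d,ci=snap('wrist','w10.png'); s=env.observe(); held(cloud(ci,d),s)
go(.506,-.041,.090,39.2); print(s['wrist_torque'])
E
```

```text
neck top z tool -0.0457 (4409, array([0.0008, 0.0013]), (42.8, 25.5, 0.3), 20.7)
t 25.7 pos [ 0.5063 -0.0405  0.0913] yaw 39.18 tilt [ 0.0016 -0.     -1.    ] q6 32.9 q1 -18.0 w 0.0516 F [0.1 2.3 5.5]
shift units [-0.012  0.004  0.026]
then turn units about z -0.005
[ 0.19154296 -0.05842117  0.14384205]
```

>>> arm_command(turn=[[0,0,0.3],[0,0,0.3],[0,0,0.3],[0,0,0.3],[0,0,0]], xyz=[[0,0,0],[0,0,0],[0,0,0],[0,0,0],[0,0,0]], claw=[45,45,45,45,45])

```text
time_s: 26.2
position: [0.5063, -0.0406, 0.0913]
tool_rot: [[0.836, 0.549, 0.001], [0.549, -0.836, -0.001], [0.001, 0.002, -1.0]]
ft_force: [1.3, 0.7, 5.8]
grip_width: 0.0512
gripper_force: 74.3
```

```bash
python3 - <<'E'
from h import *
s=env.observe(); go(.506,-.041,.090,39.2); print(s['wrist_torque'])
t,dt,ct=snap('top'); P=cloud(ct,dt)
m=(np.hypot(P[...,0]-.53,P[...,1]-.328)<.07)&(P[...,2]>.03)&(P[...,2]<.08); q=P[m]; print(len(q),(q.min(0)+q.max(0))/2)
E
```

```text
t 26.2 pos [ 0.5063 -0.0406  0.0913] yaw 33.30 tilt [ 0.0013 -0.001  -1.    ] q6 38.8 q1 -17.9 w 0.0512 F [1.3 0.7 5.8]
shift units [-0.009  0.004  0.026]
then turn units about z -1.179
[ 0.1650826  -0.06438594  1.27032045]
301 [0.5290554  0.32667523 0.04844392]
```

>>> arm_command(turn=[[0,0,0.3],[0,0,0.3],[0,0,0],[0,0,0],[0,0,0],[0,0,0],[0,0,0],[0,0,0],[0,0,0],[0,0,0],[0,0,-1],[0,0,-1]], xyz=[[0,0,0],[0,0,0],[0,0,0],[0,0,0],[0,0,0],[0,0,0],[0,0,-0.2],[0,0,-0.4],[0,0,-0.4],[0,0,-0.4],[0,0,-0.4],[0,0,-0.4]], claw=[45,45,60,70,85,85,85,85,85,85,85,85])

```text
time_s: 27.45
position: [0.5057, -0.0406, 0.2024]
tool_rot: [[0.761, 0.648, 0.001], [0.648, -0.761, -0.0], [0.0, 0.001, -1.0]]
ft_force: [0.6, -0.5, 0.2]
grip_width: 0.0848
gripper_force: 0.0
```

>>> arm_command(turn=[[0,0,-1],[0,0,-1],[0,0,-1],[0,0,-1],[0,0,-1],[0,0,-1],[0,0,-1],[0,0,0],[0,0,0]], xyz=[[0,0,-0.4],[0,0,-0.2],[0,0,0],[0,0,0],[0,0,0],[0,0,0],[0,0,0],[0,0,0],[0,0,0]], claw=[85,85,85,85,85,85,85,85,85])

```text
time_s: 28.35
position: [0.5058, -0.0406, 0.2312]
tool_rot: [[0.257, 0.966, 0.0], [0.966, -0.257, -0.0], [-0.0, 0.001, -1.0]]
ft_force: [0.1, -0.2, -0.4]
grip_width: 0.0851
gripper_force: 0.0
```

```bash
python3 - <<'E'
from h import *
im,d,ci=snap('wrist','w11.png'); P=cloud(ci,d); print(lugs(P,(.506,-.041),.136))
go(.532,.328,.13,75)
E
```

```text
(1176, array([ 0.5065, -0.0412]), (41.8, 25.8, 19.7), 19.4)
t 28.4 pos [ 0.5058 -0.0406  0.2311] yaw 75.09 tilt [ 3.e-04 -1.e-04 -1.e+00] q6 -3.1 q1 -18.0 w 0.0846 F [-0.7  0.   0.6]
shift units [ 7.258 -1.391  2.021]
then turn units about z 0.018
```

Second stage locked, yaw 19.4° against the base's 19.2°. On to the cap.

>>> arm_command(turn=[[0,0,0],[0,0,0],[0,0,0],[0,0,0],[0,0,0],[0,0,0],[0,0,0],[0,0,0],[0,0,0],[0,0,0],[0,0,0],[0,0,0]], xyz=[[0.5,-0.1,0],[0.6,-0.12,0],[0.65,-0.12,0],[0.65,-0.12,0],[0.65,-0.12,0],[0.65,-0.12,0],[0.65,-0.12,0],[0.65,-0.12,0],[0.65,-0.12,0],[0.65,-0.12,0.2],[0.6,-0.12,0.3],[0.36,-0.09,0.3]], claw=[85,85,85,85,85,85,85,85,85,85,85,85])

```text
time_s: 29.6
position: [0.5311, 0.3301, 0.19]
tool_rot: [[0.255, 0.967, 0.0], [0.967, -0.255, 0.0], [0.0, 0.0, -1.0]]
ft_force: [1.2, -1.0, -0.5]
grip_width: 0.0853
gripper_force: 0.0
```

>>> arm_command(turn=[[0,0,0],[0,0,0],[0,0,0],[0,0,0],[0,0,0],[0,0,0]], xyz=[[0,0,0.3],[0,0,0.3],[0,0,0.3],[0,0,0.2],[0,0,0],[0,0,0]], claw=[85,85,85,85,85,85])

```text
time_s: 30.2
position: [0.5315, 0.328, 0.1362]
tool_rot: [[0.256, 0.967, 0.001], [0.967, -0.256, 0.0], [0.0, 0.0, -1.0]]
ft_force: [-0.2, 0.3, 0.6]
grip_width: 0.085
gripper_force: 0.0
```

```bash
python3 - <<'E'
from h import *
im,d,ci=snap('wrist','w12.png'); np.savez('w12.npz',im=im,d=d,**{k:np.array(v) for k,v in ci.items() if not isinstance(v,str)})
P=cloud(ci,d); c=(.532,.328)
m=(abs(P[...,2]-.060)<.006)&(np.hypot(P[...,0]-c[0],P[...,1]-c[1])<.024); q=P[m]; print('barb top',len(q),(q.min(0)+q.max(0))/2,np.ptp(q,axis=0))
m=(P[...,2]>.034)&(np.hypot(P[...,0]-c[0],P[...,1]-c[1])<.045); q=P[m]; print('body',len(q),(q.min(0)+q.max(0))/2,np.ptp(q,axis=0))
go(.532,.328,.01,75)
o=patch(im,ci,c,.04,.04,400); cv2.imwrite('pics/m4.png',np.hstack([o,im[80:320,200:440].repeat(2,0).repeat(2,1)[:400,:400]]))
E
```

```text
barb top 164 [0.55020483 0.31618624 0.05891536] [0.00993557 0.01347586 0.00964579]
body 27417 [0.53255878 0.32052313 0.14471476] [0.08886694 0.06753472 0.22139171]
t 30.25 pos [0.5317 0.3282 0.1365] yaw 75.19 tilt [ 1.2e-03  4.0e-04 -1.0e+00] q6 35.7 q1 20.8 w 0.0848 F [-0.8 -0.4  0.3]
shift units [-0.003  0.005  2.529]
then turn units about z 0.038
```

View pics/m4.png

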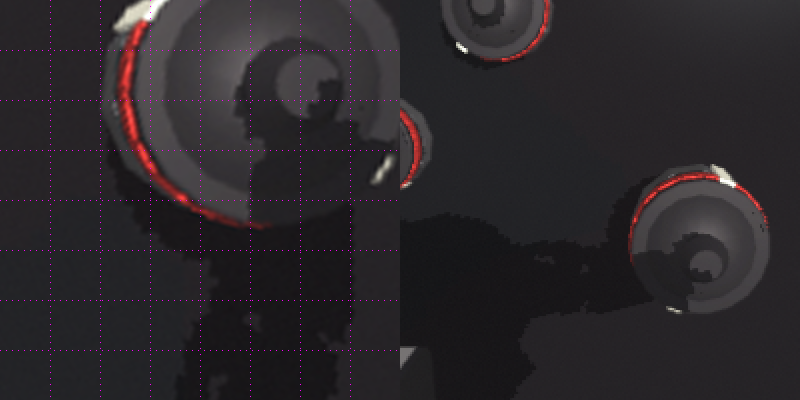

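The cap was knocked: its stripes are now at (152,10) and (383,168) in the ortho, so its centre is near (0.554, 0.314) with yaw about 56°.

```bash
python3 - <<'E'
from h import *
f=np.load('w12.npz');im,d=f['im'],f['d'];ci={k:f[k] for k in f.files}
P=cloud(ci,d); c=np.array((.554,.3144))
for zz in ((.036,.046),(.056,.066)):
    m=(d>0)&(P[...,2]>zz[0])&(P[...,2]<zz[1])&(np.hypot(P[...,0]-c[0],P[...,1]-c[1])<.034); q=P[m]
    print(zz,len(q),(q.min(0)+q.max(0))/2,np.ptp(q,axis=0),cv2.minEnclosingCircle((q[:,:2]*1000).astype(np.float32)))
a=np.load('top0.npz');Q=cloud(imaging.camera_info('top'),a['d']); m=(a['d']>0)&(Q[...,1]>.22)&(Q[...,1]<.42)&(Q[...,2]>.012)&(Q[...,0]>.57); print('obst min x',np.percentile(Q[m][:,0],[0,1,5]))
h=cv2.cvtColor(im,cv2.COLOR_BGR2HSV); w=((h[...,1]<60)&(h[...,2]>110)).astype(np.uint8)
n,l,s,cc=cv2.connectedComponentsWithStats(w); p=proj(ci,[[*c,.04]])[0]
for i in range(1,n):
    if np.hypot(*(cc[i]-p))<60 and s[i,4]>4: print(cc[i],s[i])
go(.554,.3144,.01,75)
E
```

```text
(0.036, 0.046) 3024 [0.55437385 0.31374414 0.04103583] [0.05542264 0.05577759 0.00992044] ((553.5499267578125, 314.2550964355469), 28.83845329284668)
(0.056, 0.066) 401 [0.55456883 0.31438298 0.06014134] [0.01709442 0.016359   0.00815492] ((554.32763671875, 314.0774230957031), 8.825117111206055)
obst min x [0.63676    0.64756647 0.65357751]
[361.484375 167.8125  ] [356 162  12  12  64]
[336.5 234.5] [334 234   6   2   6]
t 30.25 pos [0.5317 0.3282 0.1365] yaw 75.19 tilt [ 1.2e-03  4.0e-04 -1.0e+00] q6 35.7 q1 20.8 w 0.0848 F [-0.8 -0.4  0.3]
shift units [-0.154  0.5    2.53 ]
then turn units about z 0.038
```

>>> arm_command(turn=[[0,0,0],[0,0,0],[0,0,0],[0,0,0],[0,0,0],[0,0,0],[0,0,0],[0,0,0],[0,0,0],[0,0,0]], xyz=[[-0.08,0.25,0],[-0.08,0.26,0],[0,0,0],[0,0,0.4],[0,0,0.4],[0,0,0.4],[0,0,0.4],[0,0,0.4],[0,0,0.4],[0,0,0.12]], claw=[85,85,85,85,85,85,85,85,85,85])

```text
time_s: 31.25
position: [0.5531, 0.3134, 0.0077]
tool_rot: [[0.256, 0.967, -0.003], [0.967, -0.256, -0.001], [-0.002, -0.003, -1.0]]
ft_force: [0.1, -0.2, 0.1]
grip_width: 0.0852
gripper_force: 0.0
```

>>> arm_command(turn=[[0,0,0],[0,0,0],[0,0,0],[0,0,0],[0,0,0],[0,0,0],[0,0,0],[0,0,0]], xyz=[[0,0,0],[0,0,0],[0,0,0],[0,0,0],[0,0,0],[0,0,0],[0,0,0],[0,0,0]], claw=[85,85,45,45,45,45,45,45])

```text
time_s: 32.05
position: [0.5543, 0.3141, 0.0115]
tool_rot: [[0.255, 0.967, 0.002], [0.967, -0.255, 0.001], [0.001, 0.002, -1.0]]
ft_force: [-3.3, -1.5, 8.9]
grip_width: 0.0517
gripper_force: 71.1
```

>>> arm_command(turn=[[0,0,0],[0,0,0],[0,0,0],[0,0,0],[0,0,0],[0,0,0],[0,0,0],[0,0,0],[0,0,0],[0,0,0],[0,0,0],[0,0,0]], xyz=[[0,0,-0.2],[0,0,-0.4],[0,0,-0.4],[0,0,-0.4],[0,0,-0.4],[0,0,-0.4],[0,0,-0.4],[0,0,-0.4],[0,0,-0.4],[0,0,-0.4],[0,0,0],[0,0,0]], claw=[45,45,45,45,45,45,45,45,45,45,45,45])

```text
time_s: 33.25
position: [0.5536, 0.3138, 0.1994]
tool_rot: [[0.255, 0.967, -0.0], [0.967, -0.255, -0.0], [-0.0, -0.0, -1.0]]
ft_force: [-0.2, 0.2, -1.3]
grip_width: 0.0513
gripper_force: 73.0
```

```bash
python3 - <<'E'
from h import *
im,d,ci=snap('wrist','w13.png'); s=env.observe(); T=(cloud(ci,d)-s['position'])@s['tool_rot']
k=(d>0)&(np.hypot(T[...,0],T[...,1])<.02)&(T[...,2]>-.062)&(T[...,2]<0); z=np.percentile(T[k][:,2],3); q=T[k&(T[...,2]<z+.004)]
print('top z',z,'ctr',(q.min(0)+q.max(0))/2,np.ptp(q,axis=0))
go(.506,-.041,.2,75)
h=cv2.cvtColor(im,cv2.COLOR_BGR2HSV); w=((h[...,1]<60)&(h[...,2]>110)).astype(np.uint8)
n,l,st,cc=cv2.connectedComponentsWithStats(w); p=proj(ci,[s['position']+[0,0,.03]])[0]; print(p)
for i in range(1,n):
    if np.hypot(*(cc[i]-p))<90 and st[i,4]>4: print(cc[i],st[i])
E
```

```text
top z -0.05172876489865119 ctr [ 0.00057516  0.00159989 -0.05056488] [0.01442051 0.01526105 0.00565846]
t 33.3 pos [0.5534 0.3137 0.1987] yaw 75.21 tilt [-1.6e-03 -5.0e-04 -1.0e+00] q6 33.7 q1 18.9 w 0.0513 F [-0.3 -0.2 -1.8]
shift units [-7.102  0.894 -0.021]
then turn units about z 0.043
[315.11164393 265.66204654]
[340.64539007 197.41134752] [332 185  19  26 282]
[237.2320442  267.32044199] [223 244  31  50 543]
[400.13651877 267.11262799] [384 244  32  50 586]
[296.5 316.5] [291 315  12   4  12]
```

View pics/w13.png

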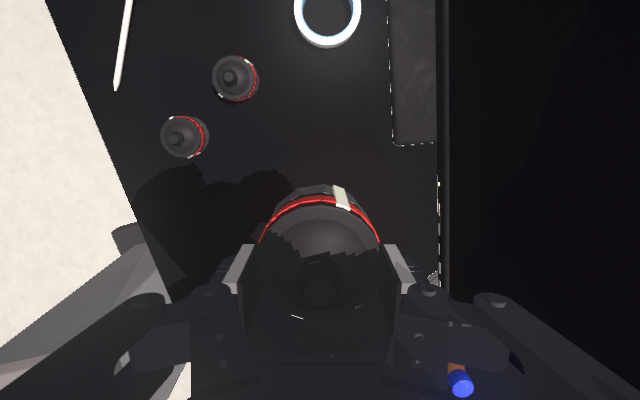

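Cap is gripped upright, stripes at (341,197) and (296,317). I carry it to the column.

>>> arm_command(turn=[[0,0,0],[0,0,0],[0,0,0],[0,0,0],[0,0,0],[0,0,0],[0,0,0],[0,0,0],[0,0,0],[0,0,0],[0,0,0],[0,0,0]], xyz=[[-0.5,0.06,0],[-0.6,0.076,0],[-0.6,0.076,0],[-0.6,0.076,0],[-0.6,0.076,0],[-0.6,0.076,0],[-0.6,0.076,0],[-0.6,0.076,0],[-0.6,0.076,0],[-0.6,0.076,0],[-0.6,0.076,0],[-0.6,0.074,0]], claw=[45,45,45,45,45,45,45,45,45,45,45,45])

```text
time_s: 34.5
position: [0.5056, -0.0417, 0.1986]
tool_rot: [[0.255, 0.967, -0.002], [0.967, -0.255, 0.001], [0.0, -0.002, -1.0]]
ft_force: [0.3, 0.5, -1.1]
grip_width: 0.0513
gripper_force: 73.0
```

>>> arm_command(turn=[[0,0,-1],[0,0,-1],[0,0,-1],[0,0,-1],[0,0,-1],[0,0,-1],[0,0,-1],[0,0,-1],[0,0,-1],[0,0,-1],[0,0,-0.5],[0,0,0]], xyz=[[0,0,0],[0,0,0],[0,0,0],[0,0,0],[0,0,0],[0,0,0],[0,0,0],[0,0,0],[0,0,0],[0,0,0],[0,0,0],[0,0,0]], claw=[45,45,45,45,45,45,45,45,45,45,45,45])

```text
time_s: 35.7
position: [0.506, -0.0406, 0.1987]
tool_rot: [[-0.612, 0.791, -0.002], [0.791, 0.612, 0.001], [0.002, -0.001, -1.0]]
ft_force: [0.0, -0.1, -1.1]
grip_width: 0.0513
gripper_force: 73.0
```

```bash
python3 - <<'E'
from h import *
go(.5062,-.0409,.1305,127.7)
E
```

```text
t 35.7 pos [ 0.506  -0.0406  0.1987] yaw 127.73 tilt [-2.e-03  7.e-04 -1.e+00] q6 -55.7 q1 -18.0 w 0.0513 F [ 0.  -0.1 -1.1]
shift units [-1.000e-02  1.000e-03  1.363e+00]
then turn units about z 0.006
```

>>> arm_command(turn=[[0,0,0],[0,0,0],[0,0,0],[0,0,0],[0,0,0],[0,0,0],[0,0,0],[0,0,0],[0,0,0],[0,0,0]], xyz=[[0,0,0.2],[0,0,0.3],[0,0,0.2],[0,0,0.15],[0,0,0.15],[0,0,0.15],[0,0,0.1],[0,0,0.06],[0,0,0.03],[0,0,0]], claw=[45,45,45,45,45,45,45,45,45,45])

```text
time_s: 36.7
position: [0.5066, -0.0408, 0.1327]
tool_rot: [[-0.612, 0.791, 0.0], [0.791, 0.612, -0.0], [-0.0, 0.0, -1.0]]
ft_force: [0.5, -0.2, -0.5]
grip_width: 0.0513
gripper_force: 73.0
```

>>> arm_command(turn=[[0,0,0],[0,0,0.5],[0,0,1],[0,0,1],[0,0,1],[0,0,1],[0,0,1],[0,0,1],[0,0,1],[0,0,1],[0,0,1],[0,0,1]], xyz=[[0,0,0.02],[0,0,0],[0,0,0],[0,0,0],[0,0,0],[0,0,0],[0,0,0],[0,0,0],[0,0,0],[0,0,0],[0,0,0],[0,0,0]], claw=[45,45,45,45,45,45,45,45,45,45,45,45])

```text
time_s: 37.9
position: [0.5066, -0.0408, 0.1319]
tool_rot: [[0.259, 0.966, 0.0], [0.966, -0.259, -0.0], [-0.0, 0.0, -1.0]]
ft_force: [0.6, 0.5, -1.0]
grip_width: 0.0512
gripper_force: 73.0
```

>>> arm_command(turn=[[0,0,1],[0,0,1],[0,0,1],[0,0,1],[0,0,0.5],[0,0,0.5],[0,0,0.4],[0,0,0.4],[0,0,0.4],[0,0,0.4],[0,0,0.4],[0,0,0]], xyz=[[0,0,0],[0,0,0],[0,0,0],[0,0,0],[0,0,0],[0,0,0],[0,0,0],[0,0,0],[0,0,0],[0,0,0],[0,0,0],[0,0,0]], claw=[45,45,45,45,45,45,45,45,45,45,45,45])

```text
time_s: 39.1
position: [0.5065, -0.0406, 0.1319]
tool_rot: [[0.764, 0.645, 0.0], [0.645, -0.764, 0.0], [0.0, -0.0, -1.0]]
ft_force: [-0.4, 1.0, -1.4]
grip_width: 0.0512
gripper_force: 73.0
```

```bash
python3 - <<'E'
from h import *
s=env.observe(); go(.506,-.041,.130,37.7); print(s['wrist_torque'])
E
```

```text
t 39.1 pos [ 0.5065 -0.0406  0.1319] yaw 40.20 tilt [ 3.e-04  2.e-04 -1.e+00] q6 31.8 q1 -18.0 w 0.0512 F [-0.4  1.  -1.4]
shift units [-0.013 -0.     0.038]
then turn units about z 0.5
[0.23297693 0.06745158 0.05229674]
```

>>> arm_command(turn=[[0,0,0.3],[0,0,0.3],[0,0,0.3],[0,0,0.3],[0,0,0.3],[0,0,0.3],[0,0,0]], xyz=[[0,0,0],[0,0,0],[0,0,0],[0,0,0],[0,0,0],[0,0,0],[0,0,0]], claw=[45,45,45,45,45,45,45])

```text
time_s: 39.8
position: [0.5066, -0.0408, 0.1318]
tool_rot: [[0.856, 0.518, 0.0], [0.518, -0.856, -0.0], [-0.0, 0.0, -1.0]]
ft_force: [-1.2, 0.6, 1.1]
grip_width: 0.0512
gripper_force: 73.2
```

```bash
python3 - <<'E'
from h import *
s=env.observe(); go(.506,-.041,.130,37.7); print(s['wrist_torque'])
E
```

```text
t 39.8 pos [ 0.5066 -0.0408  0.1318] yaw 31.18 tilt [ 1.e-04 -3.e-04 -1.e+00] q6 40.9 q1 -18.0 w 0.0512 F [-1.2  0.6  1.1]
shift units [-0.011 -0.003  0.036]
then turn units about z -1.304
[0.07148739 0.05956753 1.1297068 ]
```

>>> arm_command(turn=[[0,0,0.3],[0,0,0.3],[0,0,0.3],[0,0,0]], xyz=[[0,0,0],[0,0,0],[0,0,0],[0,0,0]], claw=[45,45,45,45])

```text
time_s: 40.2
position: [0.5066, -0.0409, 0.1318]
tool_rot: [[0.894, 0.449, 0.0], [0.449, -0.894, -0.0], [-0.0, 0.0, -1.0]]
ft_force: [0.1, -0.5, 1.4]
grip_width: 0.0515
gripper_force: 73.3
```

```bash
python3 - <<'E'
from h import *
s=env.observe(); go(.506,-.041,.130,37.7); print(s['wrist_torque'])
E
```

```text
t 40.2 pos [ 0.5066 -0.0409  0.1318] yaw 26.67 tilt [ 1.e-04 -4.e-04 -1.e+00] q6 45.4 q1 -18.0 w 0.0515 F [ 0.1 -0.5  1.4]
shift units [-0.011 -0.002  0.036]
then turn units about z -2.205
[-0.08826434  0.02483357  1.77939603]
```

>>> arm_command(turn=[[0,0,0],[0,0,0],[0,0,0],[0,0,0],[0,0,0],[0,0,0],[0,0,0],[0,0,0],[0,0,-1],[0,0,-1],[0,0,-1],[0,0,-1]], xyz=[[0,0,0],[0,0,0],[0,0,0],[0,0,0],[0,0,-0.2],[0,0,-0.4],[0,0,-0.4],[0,0,-0.4],[0,0,-0.4],[0,0,-0.4],[0,0,-0.4],[0,0,-0.4]], claw=[60,70,85,85,85,85,85,85,85,85,85,85])

```text
time_s: 41.4
position: [0.5063, -0.0407, 0.2834]
tool_rot: [[0.683, 0.73, 0.001], [0.73, -0.683, -0.0], [0.0, 0.001, -1.0]]
ft_force: [0.4, -0.9, 0.0]
grip_width: 0.0854
gripper_force: 0.0
```

>>> arm_command(turn=[[0,0,-1],[0,0,-1],[0,0,-1],[0,0,-1],[0,0,-1],[0,0,-1],[0,0,0],[0,0,0]], xyz=[[0,0,-0.2],[0,0,0],[0,0,0],[0,0,0],[0,0,0],[0,0,0],[0,0,0],[0,0,0]], claw=[85,85,85,85,85,85,85,85])

```text
time_s: 42.2
position: [0.5065, -0.0407, 0.2922]
tool_rot: [[0.232, 0.973, 0.001], [0.973, -0.232, -0.0], [0.0, 0.001, -1.0]]
ft_force: [0.1, 1.2, 0.1]
grip_width: 0.0851
gripper_force: 0.0
```

```bash
python3 - <<'E'
from h import *
im,d,ci=snap('wrist'); sd,dd,cs=snap('side'); s=env.observe()
cv2.imwrite('pics/w14.png',np.hstack([im[60:360,130:430],cv2.resize(sd[180:250,285:385],None,fx=4.28,fy=4.28,interpolation=cv2.INTER_CUBIC)]))
P=cloud(ci,d);m=(d>0)&(np.hypot(P[...,0]-.506,P[...,1]+.041)<.03)&(P[...,2]>.15)&(P[...,2]<.2);q=P[m];print(len(q),q.max(0),q.min(0),'stripes:',proj(ci,[[.506+.028*np.cos(np.radians(18.7+a)),-.041+.028*np.sin(np.radians(18.7+a)),.158] for a in (0,180)]))
go(.457,-.236,.25,77)
E
```

```text
3097 [ 0.53527728 -0.01266155  0.18477951] [ 0.47924211 -0.06859268  0.15010271] stripes: [[343.86666545 167.44035093]
 [290.76561415 200.00481057]]
t 42.3 pos [ 0.5065 -0.0407  0.292 ] yaw 76.61 tilt [ 3.e-04 -1.e-04 -1.e+00] q6 -4.6 q1 -18.0 w 0.0849 F [ 0.8 -0.1  0.9]
shift units [-4.028 -0.059  0.84 ]
then turn units about z -0.078
```

View pics/w14.png

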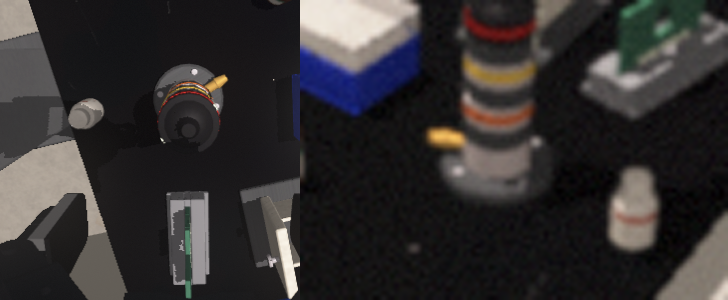

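The column stands upright. The cap's stripe marks, at (162,140) and about (216,107) in the crop, are where the model predicts for a locked cap. Now the plate.

>>> arm_command(turn=[[0,0,0],[0,0,0],[0,0,0],[0,0,0],[0,0,0],[0,0,0],[0,0,0],[0,0,0],[0,0,0],[0,0,0],[0,0,0],[0,0,0]], xyz=[[-0.4,0,0],[-0.5,0,0],[-0.5,0,0],[-0.5,0,0],[-0.5,0,0],[-0.5,0,0],[-0.5,0,0.1],[-0.4,-0.06,0.2],[-0.2,0,0.3],[0,0,0.2],[0,0,0],[0,0,0]], claw=[85,85,85,85,85,85,85,85,85,85,85,85])

```text
time_s: 43.5
position: [0.4579, -0.2342, 0.2522]
tool_rot: [[0.229, 0.973, 0.0], [0.973, -0.229, -0.0], [-0.0, 0.0, -1.0]]
ft_force: [1.4, 0.2, 0.1]
grip_width: 0.0849
gripper_force: 0.0
```

```bash
python3 - <<'E'
from h import *
im,d,ci=snap('wrist','w15.png'); np.savez('w15.npz',im=im,d=d,**{k:np.array(v) for k,v in ci.items() if not isinstance(v,str)})
P=cloud(ci,d); h=cv2.cvtColor(im,cv2.COLOR_BGR2HSV); g=(h[...,0]>40)&(h[...,0]<95)&(h[...,1]>60)&(d>0)&(abs(P[...,0]-.46)<.08)&(abs(P[...,1]+.24)<.09)
q=P[g]; print(len(q),q.min(0),q.max(0))
for lo,hi in ((.125,.15),(.075,.098)):
    t=q[(q[:,2]>lo)&(q[:,2]<hi)]; 
    if len(t)>10: r=cv2.minAreaRect((t[:,:2]*1000).astype(np.float32)); print(lo,len(t),t[:,2].max(),r)
# post: panel top
m=(d>0)&(P[...,2]>.094)&(P[...,2]<.112)&(P[...,0]>.5)&(P[...,0]<.65)&(abs(P[...,1]+.25)<.09); t=P[m]; print('panel top',len(t)); print(cv2.minAreaRect((t[:,:2]*1000).astype(np.float32)),np.median(t[:,2]))
go(.457,-.236,.1,77)
E
```

```text
691 [ 0.43852937 -0.32336574 -0.0006975 ] [ 0.47384423 -0.18248566  0.14050026]
0.125 344 0.1405002560240748 ((459.7359619140625, -236.27554321289062), (43.44873809814453, 5.046245574951172), 76.96241760253906)
0.075 304 0.09786478067087545 ((459.53564453125, -236.31919860839844), (109.44596862792969, 5.670827865600586), 77.54410552978516)
panel top 1763
((572.8604736328125, -248.32864379882812), (27.937707901000977, 99.66969299316406), 0.23930245637893677) 0.10168253266591032
t 43.55 pos [ 0.458  -0.2342  0.2524] yaw 76.75 tilt [ 9.e-04 -6.e-04 -1.e+00] q6 -27.0 q1 -40.3 w 0.0848 F [ 0.1 -0.7  0.3]
shift units [-0.038 -0.015  3.049]
then turn units about z -0.05
```

View pics/w15.png

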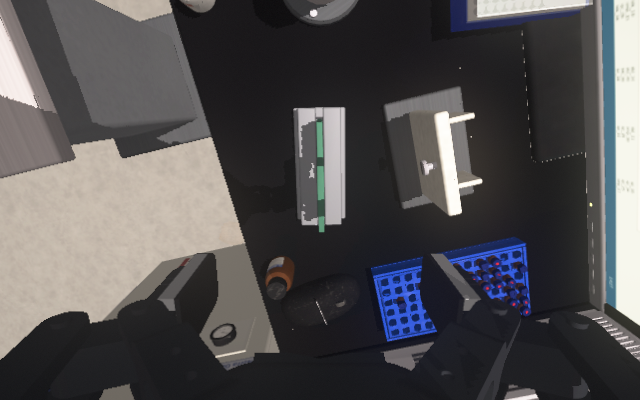

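Plate edge runs from (319,118) to (321,230), the screw is at about (428,167) on the panel face, and the bottle at (280,272) is clear of the gripper. Now I measure the panel face and screw.

```bash
python3 - <<'E'
from h import *
f=np.load('w15.npz');im,d=f['im'],f['d'];ci={k:f[k] for k in f.files}
P=cloud(ci,d); ok=(d>0)
m=ok&(P[...,2]>.03)&(P[...,2]<.098)&(P[...,0]>.53)&(P[...,0]<.575)&(abs(P[...,1]+.248)<.052); t=P[m]
print(len(t),np.percentile(t[:,0],[1,10,25,50,75,90]))
out=abs(t[:,1]+.248)>.015; a,b=np.polyfit(t[out,1]+.248,t[out,0],1); r=t[out,0]-(a*(t[out,1]+.248)+b)
k=abs(r)<.004; a,b=np.polyfit(t[out,1][k]+.248,t[out,0][k],1); print('face x at y=-.248',b,'slope deg',np.degrees(np.arctan(a)),'n',k.sum(),'std',np.std(t[out,0][k]-(a*(t[out,1][k]+.248)+b)))
s=t[(t[:,0]<a*(t[:,1]+.248)+b-.005)]; print('screw pts',len(s),s.min(0),s.max(0),np.median(s,axis=0))
e=P[ok&(P[...,2]>.097)&(P[...,2]<.108)&(P[...,0]>.54)&(P[...,0]<.6)&(abs(P[...,1]+.248)<.06)]
# front edge of top: min x per y bin
for y in np.arange(-.295,-.2,.02):
    w=e[abs(e[:,1]-y)<.004]; print(round(y,3),len(w),w[:,0].min().round(4),np.percentile(w[:,0],5).round(4),np.percentile(w[:,0],60).round(4))
print('y ext',e[:,1].min(),e[:,1].max())
o=im[130:210,390:470]; cv2.imwrite('pics/m5.png',cv2.resize(o,(480,480),interpolation=cv2.INTER_CUBIC))
E
```

```text
1776 [0.55840966 0.57188016 0.57226134 0.57247424 0.57265982 0.57284069]
face x at y=-.248 0.5725617719387823 slope deg -0.14172606562207107 n 1210 std 0.0003491525916273827
screw pts 137 [ 0.55784404 -0.25502613  0.08114313] [ 0.56738928 -0.24077996  0.09514978] [ 0.56013472 -0.24769925  0.09062555]
-0.295 101 0.5726 0.573 0.5801
-0.275 123 0.5725 0.573 0.58
-0.255 130 0.5725 0.5728 0.5801
-0.235 136 0.5722 0.5726 0.5797
-0.215 144 0.5722 0.5726 0.5798
y ext -0.2981473323280418 -0.1985085405447818
```

View pics/m5.png

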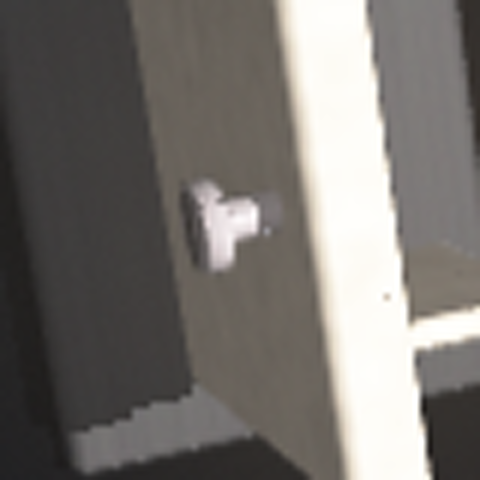

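Screw is at about (0.568, -0.248, 0.086), pointing along world -x, with the head front at x 0.558. The crop shows it with the head at (210,225). Next I grasp the plate.

>>> arm_command(turn=[[0,0,-0.09],[0,0,0],[0,0,0],[0,0,0],[0,0,0],[0,0,0],[0,0,0],[0,0,0],[0,0,0],[0,0,0],[0,0,0],[0,0,0]], xyz=[[-0.033,0.043,0],[0,0,0.3],[0,0,0.4],[0,0,0.4],[0,0,0.4],[0,0,0.4],[0,0,0.4],[0,0,0.3],[0,0,0.2],[0,0,0.15],[0,0,0.1],[0,0,0]], claw=[45,45,45,45,45,45,45,45,45,45,45,45])

```text
time_s: 44.75
position: [0.4594, -0.2368, 0.0991]
tool_rot: [[0.222, 0.975, -0.0], [0.975, -0.222, 0.0], [0.0, -0.0, -1.0]]
ft_force: [0.5, -0.7, 0.3]
grip_width: 0.0449
gripper_force: 0.0
```

>>> arm_command(turn=[[0,0,0],[0,0,0],[0,0,0],[0,0,0],[0,0,0],[0,0,0],[0,0,0],[0,0,0]], xyz=[[0,0,0],[0,0,0],[0,0,0],[0,0,0],[0,0,0],[0,0,0],[0,0,0],[0,0,0]], claw=[0,0,0,0,0,0,0,0], squeeze=50)

```text
time_s: 45.55
position: [0.4596, -0.237, 0.0998]
tool_rot: [[0.222, 0.975, 0.001], [0.975, -0.222, -0.001], [-0.001, 0.001, -1.0]]
ft_force: [-0.7, 0.7, 5.6]
grip_width: 0.0047
gripper_force: 51.0
```

```bash
python3 - <<'E'
from h import *
go(.4597,-.2363,.1,77.2)
E
```

```text
t 45.55 pos [ 0.4596 -0.237   0.0998] yaw 77.17 tilt [ 9.e-04 -8.e-04 -1.e+00] q6 -27.6 q1 -40.4 w 0.0047 F [-0.7  0.7  5.6]
shift units [ 0.015 -0.001 -0.004]
then turn units about z -0.006
```

>>> arm_command(turn=[[0,0,0],[0,0,0],[0,0,0],[0,0,0],[0,0,0],[0,0,0],[0,0,-0.8],[0,0,-0.8],[0,0,-0.97],[0,0,0],[0,0,0],[0,0,0]], xyz=[[0,0,-0.1],[0,0,-0.2],[0,0,-0.2],[0,0,-0.2],[0,0,-0.2],[0,0,-0.2],[0,0,0],[0,0,0],[0,0,0],[0,0,0],[0,0,0],[0,0,0]], claw=[0,0,0,0,0,0,0,0,0,0,0,0])

```text
time_s: 46.75
position: [0.4594, -0.2368, 0.1544]
tool_rot: [[0.001, 1.0, 0.0], [1.0, -0.001, -0.0], [-0.0, 0.0, -1.0]]
ft_force: [-0.6, -0.4, -0.7]
grip_width: 0.0048
gripper_force: 50.0
```

```bash
python3 - <<'E'
from h import *
im,d,ci=snap('wrist','w16.png'); s=env.observe();P=cloud(ci,d)
h=cv2.cvtColor(im,cv2.COLOR_BGR2HSV); g=(h[...,0]>40)&(h[...,0]<95)&(h[...,1]>60)&(d>0)
T=(P-s['position'])@s['tool_rot']; q=T[g&(abs(T[...,1])<.02)&(abs(T[...,0])<.08)]
print(len(q),q.min(0),q.max(0)); 
for lo,hi in ((-.05,-.02),(-.005,.02)):
    t=q[(q[:,2]>lo)&(q[:,2]<hi)]
    if len(t)>8: print(lo,len(t),cv2.minAreaRect((t[:,:2]*1000).astype(np.float32)),np.percentile(t[:,2],[2,98]))
go(.545,-.248,.128,90)
E
```

```text
2149 [-0.02272204 -0.00154904 -0.05922554] [0.05503795 0.00577355 0.14488757]
-0.05 1368 ((-0.14291954040527344, 1.4500595331192017), (5.8091654777526855, 45.11905288696289), 89.60281372070312) [-0.03963728 -0.02453942]
-0.005 682 ((38.17958068847656, 0.9423692226409912), (5.112270832061768, 33.51509475708008), 89.34601593017578) [0.00026155 0.01301588]
t 46.8 pos [ 0.4593 -0.2368  0.1543] yaw 89.94 tilt [ 0.  0. -1.] q6 -40.4 q1 -40.4 w 0.0044 F [-0.5  0.1 -1. ]
shift units [-0.223  1.713  0.526]
then turn units about z -0.012
```

>>> arm_command(turn=[[0,0,0],[0,0,0],[0,0,0],[0,0,0],[0,0,0],[0,0,0],[0,0,0],[0,0,0],[0,0,0],[0,0,0]], xyz=[[-0.05,0.2,0.1],[-0.07,0.4,0.2],[-0.07,0.4,0.2],[-0.03,0.4,0.03],[0,0.2,0],[0,0.1,0],[0,0,0],[0,0,0],[0,0,0],[0,0,0]], claw=[0,0,0,0,0,0,0,0,0,0])

```text
time_s: 47.8
position: [0.544, -0.2479, 0.128]
tool_rot: [[0.0, 1.0, 0.0], [1.0, -0.0, -0.0], [-0.0, 0.0, -1.0]]
ft_force: [-0.1, -0.4, -1.2]
grip_width: 0.0044
gripper_force: 50.0
```

```bash
python3 - <<'E'
from h import *
im,d,ci=snap('wrist','w17.png'); go(.568,-.248,.128,90)
sd,dd,cs=snap('side'); cv2.imwrite('pics/m6.png',np.hstack([cv2.resize(im[100:340,220:460],(400,400)),cv2.resize(sd[140:220,310:390],(400,400),interpolation=cv2.INTER_CUBIC)]))
E
```

```text
t 47.85 pos [ 0.544  -0.2479  0.128 ] yaw 90.00 tilt [ 2.e-04 -2.e-04 -1.e+00] q6 -35.8 q1 -35.8 w 0.0044 F [-0.9  0.1 -1.1]
shift units [-0.003  0.479 -0.   ]
then turn units about z -0.001
```

View pics/m6.png

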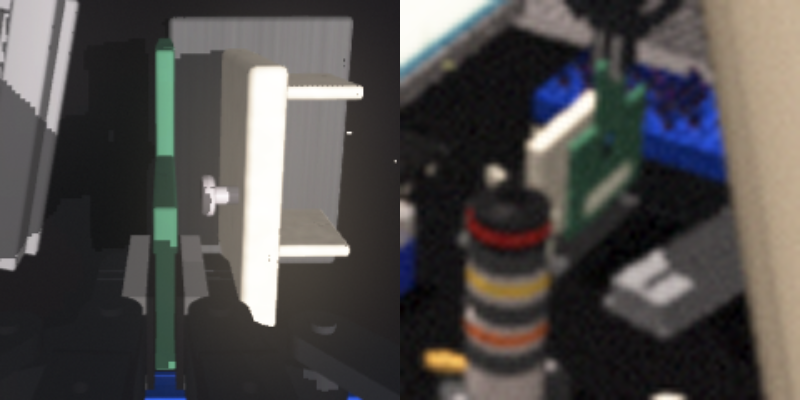

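The plate hangs straight in front of the screw: head at (208,195), plate edge at column 163. I push it in slowly.

>>> arm_command(turn=[[0,0,0],[0,0,0],[0,0,0],[0,0,0],[0,0,0],[0,0,0]], xyz=[[0,0.06,0],[0,0.06,0],[0,0.06,0],[0,0.06,0],[0,0.03,0],[0,0,0]], claw=[0,0,0,0,0,0])

```text
time_s: 48.5
position: [0.558, -0.2477, 0.1276]
tool_rot: [[-0.0, 1.0, -0.0], [1.0, 0.0, 0.0], [0.0, -0.0, -1.0]]
ft_force: [0.1, -0.7, -1.6]
grip_width: 0.0044
gripper_force: 50.0
```

>>> arm_command(turn=[[0,0,0],[0,0,0],[0,0,0],[0,0,0],[0,0,0]], xyz=[[0,0.06,0],[0,0.06,0],[0,0.05,0],[0,0.02,0],[0,0,0]], claw=[0,0,0,0,0])

```text
time_s: 49.0
position: [0.5675, -0.2477, 0.1277]
tool_rot: [[-0.0, 1.0, -0.0], [1.0, 0.0, 0.0], [0.0, -0.0, -1.0]]
ft_force: [-0.5, 0.7, -0.6]
grip_width: 0.0046
gripper_force: 50.0
```

>>> arm_command(turn=[[0,0,0],[0,0,0],[0,0,0],[0,0,0],[0,0,0]], xyz=[[0,0,0.05],[0,0,0.06],[0,0,0.06],[0,0,0.06],[0,0,0]], claw=[0,0,0,0,0])

```text
time_s: 49.5
position: [0.5671, -0.2476, 0.1156]
tool_rot: [[-0.0, 1.0, -0.001], [1.0, 0.0, 0.001], [0.001, -0.001, -1.0]]
ft_force: [0.2, 0.3, -1.1]
grip_width: 0.0048
gripper_force: 50.0
```

>>> arm_command(turn=[[0,0,0],[0,0,0],[0,0,0],[0,0,0],[0,0,0]], xyz=[[0,0,0.05],[0,0,0.04],[0,0,0.03],[0,0,0.01],[0,0,0]], claw=[0,0,0,0,0])

```text
time_s: 50.0
position: [0.5673, -0.2478, 0.1098]
tool_rot: [[-0.0, 1.0, -0.0], [1.0, 0.0, -0.0], [-0.0, -0.0, -1.0]]
ft_force: [-0.7, -0.3, -0.2]
grip_width: 0.0045
gripper_force: 50.2
```

>>> arm_command(turn=[[0,0,0],[0,0,0],[0,0,0]], xyz=[[0,0,0.015],[0,0,0.01],[0,0,0]], claw=[0,0,0])

```text
time_s: 50.3
position: [0.5675, -0.2479, 0.1094]
tool_rot: [[-0.0, 1.0, 0.001], [1.0, 0.0, -0.001], [-0.001, 0.001, -1.0]]
ft_force: [-1.8, 0.9, 6.8]
grip_width: 0.0048
gripper_force: 51.1
```

```bash
python3 - <<'E'
from h import *
go(.5675,-.248,.1098,90); print(env.observe()['wrist_torque'])
E
```

```text
t 50.3 pos [ 0.5675 -0.2479  0.1094] yaw 90.02 tilt [ 1.1e-03 -7.0e-04 -1.0e+00] q6 -34.6 q1 -34.5 w 0.0048 F [-1.8  0.9  6.8]
shift units [-0.002 -0.001 -0.007]
then turn units about z 0.004
[ 0.20591045  0.37099822 -0.03522105]
```

>>> arm_command(turn=[[0,0,0],[0,0,0],[0,0,0],[0,0,0],[0,0,0],[0,0,0],[0,0,0],[0,0,0],[0,0,0],[0,0,0],[0,0,0],[0,0,0]], xyz=[[0,0,0],[0,0,0],[0,0,0],[0,0,0],[0,0,0],[0,0,-0.1],[0,0,-0.2],[0,0,-0.3],[0,0,-0.4],[0,0,-0.4],[0,0,-0.4],[0,0,-0.4]], claw=[8,12,20,30,30,30,30,30,30,30,30,30])

```text
time_s: 51.5
position: [0.5673, -0.2477, 0.2204]
tool_rot: [[-0.0, 1.0, 0.001], [1.0, 0.0, -0.001], [-0.001, 0.001, -1.0]]
ft_force: [0.2, -0.2, -0.4]
grip_width: 0.0299
gripper_force: 0.0
```

>>> arm_command(turn=[[0,0,0],[0,0,0],[0,0,0],[0,0,0],[0,0,0],[0,0,0],[0,0,0],[0,0,0]], xyz=[[0,-0.2,-0.2],[0,-0.4,0],[0,-0.4,0],[0,-0.4,0],[0,-0.4,0],[0,-0.4,0],[0,-0.2,0],[0,0,0]], claw=[30,30,30,30,30,30,30,30])

```text
time_s: 52.3
position: [0.4464, -0.2478, 0.2289]
tool_rot: [[0.001, 1.0, 0.0], [1.0, -0.001, -0.0], [-0.0, 0.0, -1.0]]
ft_force: [1.1, -0.6, 0.2]
grip_width: 0.0299
gripper_force: 0.0
```

```bash
python3 - <<'E'
from h import *
im,d,ci=snap('wrist','w18.png'); sd,dd,cs=snap('side')
P=cloud(ci,d); h=cv2.cvtColor(im,cv2.COLOR_BGR2HSV); g=(h[...,0]>40)&(h[...,0]<95)&(h[...,1]>60)&(d>0)&(P[...,0]>.5)&(P[...,0]<.6)&(P[...,2]>.01)
q=P[g]; t=q[q[:,2]>.135]; print(len(q),q.min(0),q.max(0),cv2.minAreaRect((t[:,:2]*1000).astype(np.float32)) if len(t)>5 else 0)
go(.5,-.248,.25,90)
cv2.imwrite('pics/m7.png',np.hstack([im[:, 120:520],cv2.resize(sd[150:310,220:380],(400,400),interpolation=cv2.INTER_CUBIC)]))
E
```

```text
2895 [ 0.56472684 -0.3045546   0.01855336] [ 0.57228485 -0.19343879  0.15033746] ((568.6292114257812, -245.1610565185547), (43.704689025878906, 6.947350025177002), 89.38634490966797)
t 52.4 pos [ 0.4476 -0.2479  0.2287] yaw 90.00 tilt [ 5.e-04 -3.e-04 -1.e+00] q6 -42.3 q1 -42.3 w 0.0297 F [-0.8  0.1 -0.5]
shift units [-0.002  1.048 -0.426]
then turn units about z 0.0
```

View pics/m7.png

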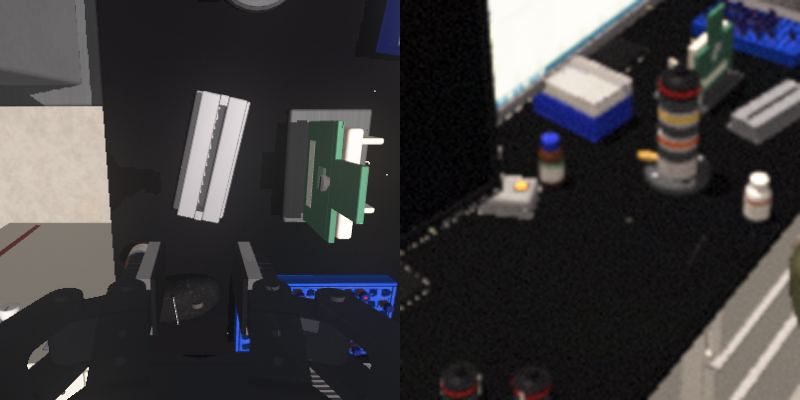

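The plate hangs on the screw behind the head, with its lower edge at about 18 mm. The column is capped at (678,80) and the bottles are standing. Handing in.

```bash
python3 -c "
from h import *
print(env.close_job())"
```

```text
the job is handed in; nothing more can be done
None
```

The job is handed in at about 52 s: the orange and yellow stages (the only two on the table) and the cap are each locked against their stops. The green plate hangs on the screw behind its head, and the bottles are still standing.

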